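# Set up the bench block heater and close its cover

### The job

Set up the block heater for a run: first lower the aluminium well block over the two locating pins until it sits flush on the heating plate, then move every vial that is in the white rack into the block, one to a well and right down. Then put the cover on: with its front tilted up, hook its rear lip under the ledge at the back of the heater and swing the front down, without letting it drop, until the whole rim is home; last, press the start button. Leave the other things on the bench alone.

Things in the scene. Friction and masses are not known exactly. Their poses are not given: they have to be found in the camera images.
- heater: White block heater fixed to the bench: 300 mm deep (x), 270 mm wide (y), flat deck 60 mm above the bench. Origin at bench level under the heating plate's centre; x to its back (away from the robot), y to its left, z up. On the deck round the cover's place: front stop bar 12 mm tall, inner face at x = -79 mm; side guides 8 mm tall, inner faces at y = +-121 mm; at the back the ledge.
- heater_plate (a point): Centre of the top face of the heater's dark heating plate (70 x 215 mm, 4 mm above the deck, 64 mm above the bench); heater's axes. Two upright steel locating pins, 10 mm thick with tapered tips, stand on it at x = 0, y = +89 and -89 mm and rise 22 mm above it.
- heater_ledge (a point): Point on the heater's deck straight below the front edge of the ledge, 79 mm behind the plate's centre; heater's axes. The ledge is an aluminium strip 220 mm long (y), underside 13 mm and top 18 mm above the deck, overhanging the deck from x = 0 to +17 mm of this point, where a wall closes the slot. The cover's lip goes into this slot.
- block_center (a point): Centre (25 mm up) of the loose aluminium well block, about 0.55 kg: 48 (x) x 154 (y) x 50 mm, four round wells from above at x = 0, y = -54, -18, 18, 54 mm, 33 mm wide, 42 mm deep; at each end an ear 24 mm long, 10 mm thick at the bottom, with a 15 mm through hole at y = +-89 mm for the pins. Starts flat on the bench, wells up; fits either way round. Grip it across the 48 mm.
- cover_handle (a point): Centre of the black handle bar on the loose grey cover, 153 mm above its rim; bar 16 mm thick (x), 110 long (y), 22 tall, underside 18 mm above the cover's top. The cover is a hood open below, 150 (x) x 234 (y) x 124 mm tall, about 0.45 kg, starts standing on its rim. Axes: x to its back (the lip), z up. Seated: x as the heater's x, handle above the plate's centre, 4 mm play each way.
- cover_lip (a point): Middle of the free edge of the cover's rear lip: a strip 5 mm thick, 200 mm long (y), that sticks out 16 mm backwards at the foot of the rear wall, level with the rim. 91 mm behind the handle and 150.5 mm below it; cover's axes. With the cover's front raised some 15 degrees the lip enters the slot. Seated: 12 mm behind the ledge's front edge, 2.5 mm above the deck.
- rack_center (a point): Centre (22 mm up) of the loose white plastic rack, 56 mm (x) by 176 mm (y) by 44 mm tall, 0.4 kg, with four holes in a row at y = -60, -20, +20, +60 mm. The vials stand in it on its 8 mm floor.
- start (a joint): Travel of the start button, m: 0 up, 0.006 fully pressed; springs back; about 5 N presses it fully. It counts as pressed beyond 0.004.
- start_top (a point): Centre of the top of the round grey start button (32 mm in diameter, pressed straight down) on the heater's black console, front left: 165 mm in front of the plate's centre and 75 mm to its left.
- vial0_center (a point): Centre (half-way up) of an amber glass vial with a white screw cap, one of up to four alike (None if absent): body 28 mm in diameter and 78 mm tall, cap 24 mm in diameter, 95 mm tall in all, 0.07 kg. Upright, own z up; starts in the rack. Grip it across the body, just below the cap (up to 30 mm above this point). Right down in a well, this point is 30.5 mm above the block's centre.
- vial1_center (a point): Centre (half-way up) of an amber glass vial with a white screw cap, one of up to four alike (None if absent): body 28 mm in diameter and 78 mm tall, cap 24 mm in diameter, 95 mm tall in all, 0.07 kg. Upright, own z up; starts in the rack. Grip it across the body, just below the cap (up to 30 mm above this point). Right down in a well, this point is 30.5 mm above the block's centre.
- vial2_center (a point): Centre (half-way up) of an amber glass vial with a white screw cap, one of up to four alike (None if absent): body 28 mm in diameter and 78 mm tall, cap 24 mm in diameter, 95 mm tall in all, 0.07 kg. Upright, own z up; starts in the rack. Grip it across the body, just below the cap (up to 30 mm above this point). Right down in a well, this point is 30.5 mm above the block's centre.
- vial3_center (a point): Centre (half-way up) of an amber glass vial with a white screw cap, one of up to four alike (None if absent): body 28 mm in diameter and 78 mm tall, cap 24 mm in diameter, 95 mm tall in all, 0.07 kg. Upright, own z up; starts in the rack. Grip it across the body, just below the cap (up to 30 mm above this point). Right down in a well, this point is 30.5 mm above the block's centre.
- block: The well block; origin at the middle of its underside.
- cover: The cover; origin in the middle of its rim plane, under the handle.
- can: Bystander: red and metal can, 60 mm in diameter, 130 mm tall, origin at its foot. Leave alone.
- filmbox: Bystander: blue box, 80 x 80 x 75 mm, origin at the middle of its underside. Leave alone.
- pipette: Bystander: hand pipette lying on the bench, about 240 mm long, origin near its middle. Leave alone.

How it is judged:
On the way, in this order (a step that is already met when the one before it is completed fails the run):
1. the well block sits flush on the heating plate, over both pins (z of block_center in the frame of heater_plate between 0.022 and 0.028 m and horizontal distance between block_center and heater_plate below 0.008 m and angle between block_center's own z axis and vertical below 0.04 rad and angle between the y axis of block_center and the y axis of heater_plate, either way round below 0.08 rad and linear speed of block below 0.03 m/s), for 0.3 s.
2. every vial is down in a well of the block (z of block_center in the frame of heater_plate between 0.022 and 0.028 m and horizontal distance between block_center and heater_plate below 0.008 m and angle between block_center's own z axis and vertical below 0.04 rad and angle between the y axis of block_center and the y axis of heater_plate, either way round below 0.08 rad and z of vial0_center in the frame of block_center between 0.024 and 0.037 m and x of vial0_center in the frame of block_center between -0.008 and 0.008 m and y of vial0_center in the frame of block_center between -0.068 and 0.068 m and z of vial1_center in the frame of block_center between 0.024 and 0.037 m and x of vial1_center in the frame of block_center between -0.008 and 0.008 m and y of vial1_center in the frame of block_center between -0.068 and 0.068 m and z of vial2_center in the frame of block_center between 0.024 and 0.037 m and x of vial2_center in the frame of block_center between -0.008 and 0.008 m and y of vial2_center in the frame of block_center between -0.068 and 0.068 m and z of vial3_center in the frame of block_center between 0.024 and 0.037 m and x of vial3_center in the frame of block_center between -0.008 and 0.008 m and y of vial3_center in the frame of block_center between -0.068 and 0.068 m), for 0.3 s.
3. the cover's lip is under the ledge while its front is still tilted up (x of cover_lip in the frame of heater_ledge above 0.003 m and z of cover_lip in the frame of heater_ledge below 0.012 m and angle between cover_handle's own z axis and vertical between 0.06 and 0.7 rad and y of cover_lip in the frame of heater_ledge between -0.015 and 0.015 m), for 0.1 s.
4. the cover is swung down and seated on the deck (x of cover_lip in the frame of heater_ledge above 0.005 m and z of cover_lip in the frame of heater_ledge between -0.002 and 0.006 m and y of cover_lip in the frame of heater_ledge between -0.01 and 0.01 m and angle between cover_handle's own z axis and vertical below 0.03 rad and angle between the x axis of cover_handle and the x axis of heater_ledge, either way round below 0.08 rad), for 0.3 s.
5. the start button is pressed with the cover on (all of step 4 and value of joint start above 0.004 m), for 0.05 s.
At the end, for the whole second after the job is handed in: Block flat on the plate over both pins (3 mm in height, 8 mm sideways), every vial down in a well (6.5 mm), cover level (1.7 degrees), rim on the deck (3.5 mm), lip at least 5 mm under the ledge, at rest; start button pressed after that and up again (all of step 2 and all of step 4 and linear speed of cover below 0.02 m/s and value of joint start below 0.002 m); the robot touches nothing.
It fails at once if the can, the blue box or the pipette is pushed more than 3 cm (distance of any of can, filmbox, pipette from where it was at the start of the episode above 0.03 m).
It fails at once if the hooked cover is let drop instead of being swung down ((x of cover_lip in the frame of heater_ledge above 0.003 m and z of cover_lip in the frame of heater_ledge below 0.012 m and angle between cover_handle's own z axis and vertical between 0.06 and 0.7 rad and y of cover_lip in the frame of heater_ledge between -0.015 and 0.015 m) and angular speed of cover above 2 rad/s).
Of vial0, vial1, vial2, vial3 only 2 to 4 are there at a start; the rules pass over those that are not, and their reading is None.
At some moment in a run one of rack, block, cover may be knocked a few centimetres aside while the robot is not near it.
It also fails if it takes over 210 s, if anything falls off the work surface, if the arm or the gripper's body presses on something with over 40 N, if the wrist force passes 120 N, or if a joint passes its speed limit or range.

### The arm

A 7-joint arm with a two-finger parallel gripper is mounted at the origin on the work surface. World frame = base frame: x ahead of the robot, y to its left, z up, the work surface at z = 0. Lengths are in m, angles in rad, forces in N, time in s.
With the tool pointing down it reaches from about 0.35 to 0.9 m from the base axis. Payload 8.1 kg.
Tool frame: the origin (TCP) lies at the very end of the fingers, on their centre line; the grasp point (between the pads) lies 19 mm behind it (env.tcp_to_grasp is the distance from the TCP to the grasp point, in m); z points along the fingers, x is the direction in which the jaws open and shut, and the axes are right-handed (so a half turn about z gives the same grasp; the last joint's range is limited). The gripper opens to 85 mm and grips with 20 to 120 N. Pads are 22 mm wide; open, the fingers measure 114 mm over their backs; the gripper's body (76 mm by 85 mm) begins 54 mm behind the grasp point. The pads swing forward as they close: fully open they stand 13 mm farther back than shut.
Start: joints at [1.034, 0.434, 0.025, 1.573, -0.012, 1.134, -0.075], TCP at [0.263, -0.567, 0.204] pointing down, gripper open.
Joint ranges: [-2.62, 2.62], [-0.44, 2.09], [-1.27, 1.32], [0.08, 2.57], [-1.32, 4.46], [0.12, 2], [-2.74, 2.74]. Speed limits (rad/s): [2.22, 2.22, 3.01, 3.01, 3.14, 3.14, 3.14].

### API

Orientations are given as a unit quaternion [w, x, y, z].
In Python, from bench import env, get_image, nets gives the robot as it stands.
- The arm moves only by the tool jog_arm, never from a script. Its argument "plan" is one flat list of numbers, 5 for each row, row after row: the shift along the tool's x, y, z in mm, then the turn about the tool's z in rad, then the finger opening in mm, from 0 to 85.4. A call has 1 to 12 rows; each row is the pose to reach, as a shift and turn from the pose commanded when the call began, along the tool's axes at that moment; what a row does not reach only later rows make up. A row lasts 1/12 s, in which the tool goes at most 41.7 mm and 7.16 degrees, less where a joint would pass 70% of its speed; a pose out of reach is approached as far as the arm can. A call with a gripper value outside its range is refused whole. The fingers move at their own pace and stop on an object; the grip force is fixed at half the most. Time passes only in rows, so rows that repeat a pose let the fingers close. It gives the time, the measured TCP pose, the force and the opening at its end, in the units of the state.
- env.state(): the state, without advancing time (a new reading comes with each control period).
- get_image(name): name is "scene" or "top"; returns a dict with "image" (384x512x3 uint8, red, green, blue), "fx", "fy", "cx", "cy" (pixels), "R" (3x3) and "t" (3): a world point X has camera coordinates R X + t. Camera axes: x right, y down, z forward; pixel columns grow to the right and rows downward; lengths in m; the calibration is good to about 2 mm. A picture is of the moment at which its call begins. There is no depth.
- env.close_job(): hands the job in, once; it reports no verdict.
Trained networks look in a picture, given as the dict that the camera call returned (one of the last four; its "shot" number tells which), for a name from the list of things; names that differ only in an ending like _2 or _b are one class to them, and where a whole thing is asked for, a point or a joint stands for the part that bears it (a point fixed in the world has none). Each returns a list of dicts, best first, with "score" (0 to 1); they miss things now and then, are a little off and sometimes report something else, mostly with a low value. They report only what shows in the picture. A call takes as long as a camera call.
- nets.regions_of(picture, thing): "mask" (384x512 bool, what is visible of it).
- nets.place_of(picture, thing): "position" ([x, y, z] in m, in the coordinates of the camera as it stood for that picture, good to about 4 mm: a listed point, or the origin of a listed thing).
The state is a dict: "time": time; "joints": joint angles; "joint_vel": joint speeds; "effort": joint torques, N m; "tool_pos": TCP position; "orientation": TCP orientation; "wrist_force": force on the tool from outside, world axes, zero at the start; "moment": the same for the moment, N m; "width": finger opening in m.
Only numpy, scipy, OpenCV 4.12 (cv2) and the standard library are available. Lean on these libraries where they do the work, as an engineer would, in place of code of your own. Each camera call takes 0.05 s, during which the arm holds its last target.

## Working session

There is one attempt and no reset: what is moved stays moved. The work goes in short steps, Python scripts to look and compute and a tool call to move; the robot and the scene stay as the last step left them, time stands still between calls to the robot, and variables do not carry over. Pictures are saved under pics/ and viewed, and the job is handed in when it is done.

Besides the shell and the picture viewer there is one more tool, called after "Call:" as name(argument=value, ...) on one line, values as JSON. jog_arm: Moves the arm, as the interface text tells. Its arguments: {"type":"object","properties":{"plan":{"type":"array","items":{"type":"number"}}},"required":["plan"]}

```bash
ls; mkdir -p pics
python3 - <<'E'
from bench import env,get_image,nets
import cv2
print(env.state(), env.tcp_to_grasp)
for n in ("scene","top"):
    d=get_image(n); cv2.imwrite(f"pics/{n}0.png",d["image"][:,:,::-1]); print(n,d["fx"],d["fy"],d["cx"],d["cy"],d["R"],d["t"],d.get("shot"))
E
```

```text
pics
{'time': 0.0, 'joints': array([ 1.0343803 ,  0.4351714 ,  0.02495672,  1.57410562, -0.01158286,
        1.13399795, -0.0750901 ]), 'joint_vel': array([-1.07538442e-03, -5.26188982e-04, -2.75529781e-04, -2.89114673e-04,
       -8.60473076e-04, -5.45954164e-05, -8.78556094e-04]), 'effort': array([ 6.53306761e-04, -6.70462489e+01,  1.02504104e+00, -3.16211593e+01,
        1.53960229e-02,  1.23842087e-02,  3.56385419e-05]), 'tool_pos': array([ 0.26242728, -0.5666306 ,  0.20355457]), 'orientation': array([-3.49872168e-04,  8.42704302e-01, -5.38376140e-01, -6.84609258e-04]), 'wrist_force': array([-0.80262368, -0.17026027, -0.11550172]), 'moment': array([-0.03893877, -0.00637522, -0.00626659]), 'width': 0.08554025100877237} 0.0187
scene 414.21811288899556 414.21811288899556 258.9993007544892 195.1309011517145 [[-0.15470088  0.98786757 -0.01361249]
 [ 0.62920959  0.08789339 -0.77224999]
 [-0.76168427 -0.12803286 -0.63517294]] [ 0.09732228 -0.25091272  1.42493437] 1
top 498.70090017568066 498.70090017568066 255.52275973499331 192.54125554535145 [[ 1.56990138e-02 -9.99874416e-01  2.16634891e-03]
 [-9.93989116e-01 -1.58413118e-02 -1.08326771e-01]
 [ 1.08347484e-01 -4.52703777e-04 -9.94112980e-01]] [-0.02408636  0.52171451  1.35301406] 2
```

View pics/scene0.png

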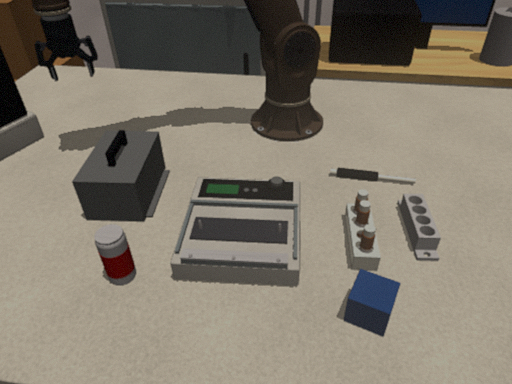

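View pics/top0.png

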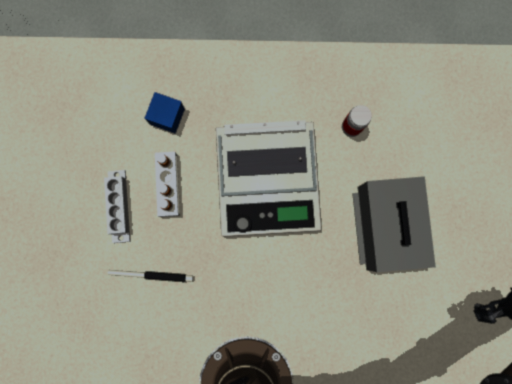

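The scene camera faces the robot: cover at about (125,175), lip towards the heater; heater (240,230); rack with three vials (362,225); block (420,222). In the top view, the cover's handle (403,223) runs along world x, so it needs a quarter turn. Next I'll measure.

```bash
cat > h.py <<'E'
from bench import env,get_image,nets
import numpy as np, cv2
from scipy.spatial.transform import Rotation as Ro
np.set_printoptions(precision=4,suppress=True)
def pic(n,save=None):
    d=get_image(n)
    if save: cv2.imwrite(f"pics/{save}.png",d["image"][:,:,::-1])
    return d
def proj(d,X):
    X=np.atleast_2d(X); c=X@np.array(d["R"]).T+d["t"]
    return np.c_[d["fx"]*c[:,0]/c[:,2]+d["cx"],d["fy"]*c[:,1]/c[:,2]+d["cy"]]
def w(d,p): return np.array(d["R"]).T@(np.array(p)-d["t"])
def ray(d,uv):
    v=np.array([(uv[0]-d["cx"])/d["fx"],(uv[1]-d["cy"])/d["fy"],1.]); R=np.array(d["R"]).T
    return -R@np.array(d["t"]), R@v
def atz(d,uv,z):
    o,v=ray(d,uv); return o+v*(z-o[2])/v[2]
def tri(ds,uvs):
    P=[np.array([[d["fx"],0,d["cx"]],[0,d["fy"],d["cy"]],[0,0,1]])@np.c_[d["R"],d["t"]] for d in ds]
    X=cv2.triangulatePoints(P[0],P[1],np.array(uvs[0],float),np.array(uvs[1],float)).ravel(); return X[:3]/X[3]
def places(names,ds=None,k=2,thr=.3):
    ds=ds or [pic("scene"),pic("top")]
    for n in names:
        for d,c in zip(ds,"st"):
            print(n,c,[(np.round(w(d,r["position"]),4).tolist(),round(r["score"],2)) for r in nets.place_of(d,n)[:k] if r["score"]>thr])
    return ds
E
python3 - <<'E'
from h import *
places(["heater","heater_plate","heater_ledge","block_center","cover_handle","cover_lip","rack_center","start_top","can","filmbox","pipette"])
places(["vial0_center"],k=4)
print(env.state()["time"])
E
```

```text
heater s [([0.5994, -0.0467, -0.0004], 0.94)]
heater t [([0.6083, -0.0484, 0.0031], 0.82)]
heater_plate s [([0.607, -0.046, 0.0665], 0.96)]
heater_plate t [([0.6037, -0.0464, 0.0648], 0.68)]
heater_ledge s [([0.6835, -0.0459, 0.0626], 0.96)]
heater_ledge t [([0.6804, -0.0377, 0.0597], 0.81)]
block_center s [([0.4814, 0.3626, 0.0254], 0.62)]
block_center t [([0.4833, 0.3711, 0.0275], 0.77)]
cover_handle s []
cover_handle t [([0.4377, -0.3891, 0.1549], 0.91)]
cover_lip s [([0.4329, -0.3049, 0.0031], 0.6)]
cover_lip t [([0.4316, -0.2969, 0.0037], 0.82)]
rack_center s [([0.5453, 0.2256, 0.0245], 0.75)]
rack_center t [([0.5405, 0.2278, 0.0236], 0.66), ([0.4795, 0.3636, 0.0069], 0.55)]
start_top s [([0.4308, 0.0128, 0.0818], 0.48)]
start_top t [([0.4314, 0.0198, 0.0791], 0.45)]
can s [([0.7226, -0.2911, -0.0038], 0.67)]
can t [([0.7205, -0.2838, 0.0031], 0.6)]
filmbox s [([0.738, 0.2435, 0.0001], 0.82)]
filmbox t [([0.479, 0.3694, 0.0052], 0.43)]
pipette s [([0.2898, 0.2685, -0.0003], 0.61)]
pipette t [([0.2894, 0.2746, 0.0012], 0.59), ([0.7425, 0.2409, -0.0017], 0.36)]
vial0_center s [([0.6042, 0.2284, 0.0519], 0.78)]
vial0_center t [([0.4815, 0.3717, 0.0287], 0.63), ([0.6016, 0.2357, 0.0576], 0.57)]
1.5
```

Run:
```python
import cv2
t=cv2.imread("pics/top0.png"); s=cv2.imread("pics/scene0.png")
cv2.imwrite("pics/z1.png",cv2.resize(t[140:250,95:195],None,fx=5,fy=5,interpolation=cv2.INTER_CUBIC))
cv2.imwrite("pics/z2.png",cv2.resize(t[115:245,205:330],None,fx=4.6,fy=4.6,interpolation=cv2.INTER_CUBIC))
cv2.imwrite("pics/z3.png",cv2.resize(s[170:280,330:450],None,fx=5,fy=5,interpolation=cv2.INTER_CUBIC))
cv2.imwrite("pics/z4.png",cv2.resize(s[170:285,165:310],None,fx=5,fy=5,interpolation=cv2.INTER_CUBIC))
```

```text
(no output)
```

View pics/z1.png

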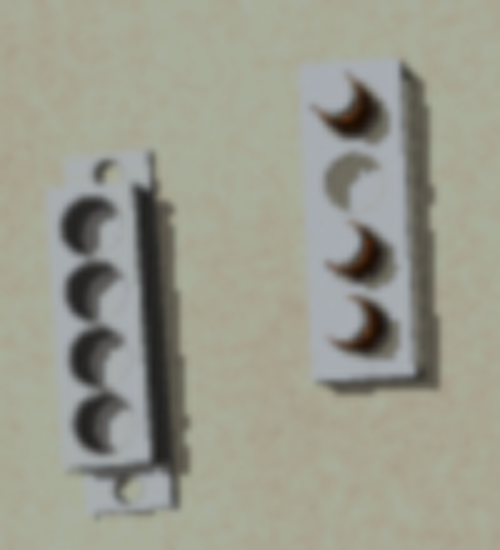

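View pics/z2.png

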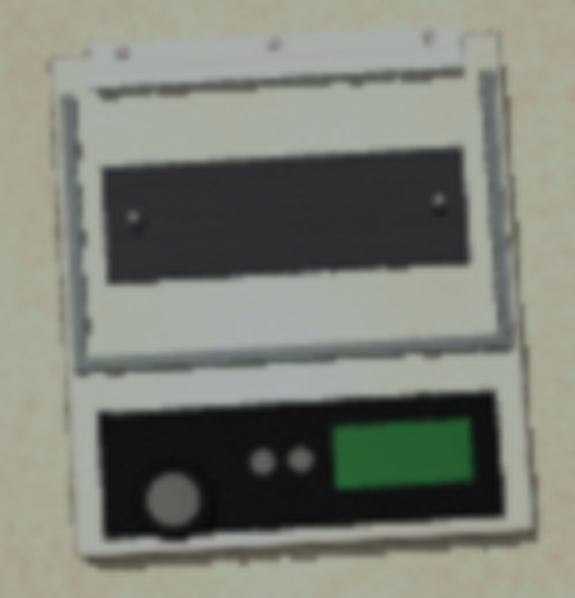

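View pics/z3.png

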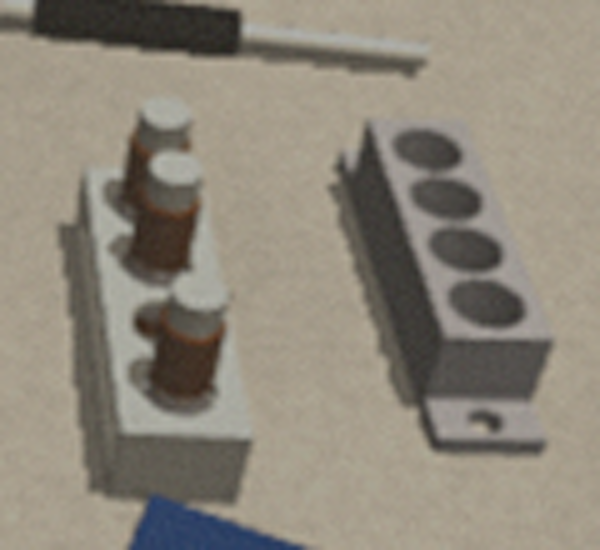

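View pics/z4.png

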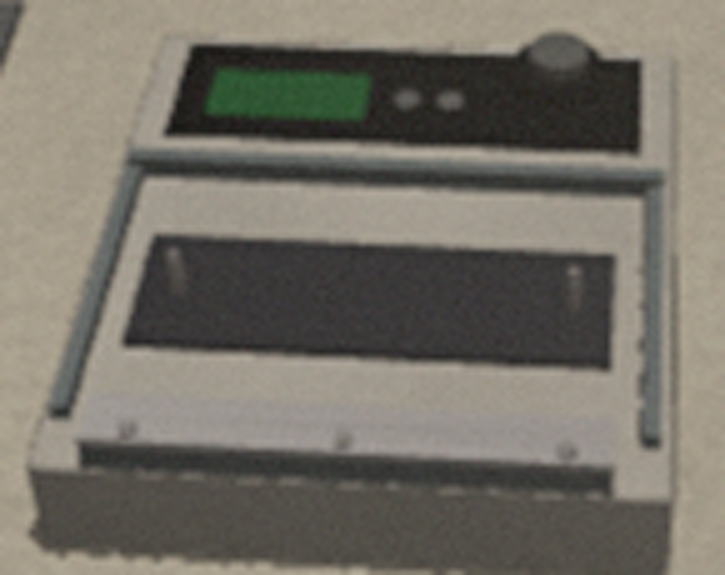

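```bash
cat > fit.py <<'E'
from h import *
from scipy.optimize import least_squares
def unz(U,k,o): return (np.array(U,float)+.5)/k-.5+np.array(o)
def fit(obs,x0,free_z=False,zs=0.):
    # obs: list (d, model pts Nx3, uv Nx2)
    def pose(p,M):
        c,s=np.cos(p[2]),np.sin(p[2]); R=np.array([[c,-s,0],[s,c,0],[0,0,1]])
        return M@R.T+[p[0],p[1],p[3] if free_z else zs]
    def f(p): return np.concatenate([(proj(d,pose(p,np.array(M,float)))-uv).ravel() for d,M,uv in obs])
    r=least_squares(f,x0,loss="soft_l1"); return r.x,np.abs(f(r.x)).reshape(-1,2)
E
python3 - <<'E'
from fit import *
s=pic("scene");t=pic("top")
pl=[[.035,.1075,.064],[.035,-.1075,.064],[-.035,-.1075,.064],[-.035,.1075,.064]]
pls=[pl[2],pl[3],pl[1],pl[0]]
ut=unz([(103,168),(462,148),(470,263),(108,282)],4.6,(205,115))
us=unz([(152,235),(615,255),(125,347),(610,368)],5,(165,170))
pt=[[0,.089,.086],[0,-.089,.086]]; upt=unz([(133,217),(438,201)],4.6,(205,115)); ups=unz([(573,270),(172,252)],5,(165,170))
for o in ([(t,pl,ut),(t,pt,upt)],[(s,pls,us),(s,pt,ups)],[(t,pl,ut),(s,pls,us),(t,pt,upt),(s,pt,ups)]):
    for fz in (False,True):
        x,e=fit(o,[.606,-.046,0]+([0.] if fz else []),fz); print("heater",x,e.mean(),e.max())
bt=[[0,y,.05] for y in (.054,.018,-.018,-.054)]+[[0,.089,.01],[0,-.089,.01]]
# far end (+x) appears at top of top view
yb=[.054,.018,-.018,-.054]
# block y axis along world +x (yaw ~ +90deg)
ub=unz([(93,225),(95,291),(97,356),(103,422),(109,173),(130,489)],5,(95,140))
usb=unz([(487,303),(466,249),(446,198),(428,149),(487,422)],5,(330,170))
for o in ([(t,bt,ub)],[(s,bt[:5],usb)],[(t,bt,ub),(s,bt[:5],usb)]):
    for fz in (False,True):
        x,e=fit(o,[.48,.365,-1.5]+([0.] if fz else []),fz); print("block",x,e.mean(),e.max())
# rack top corners z .044
rt=[[-.028,.088,.044],[.028,.088,.044],[.028,-.088,.044]]; 
# rack y along world x: yaw -90: local y-> world x ; local x -> world -y
ur=unz([(300,65),(402,62),(418,376)],5,(95,140))
rs=[[-.028,-.088,.044],[-.028,.088,.044],[.028,.088,.044]]
for i in range(3): print("rack corner top",atz(t,ur[i],.044))
for U in [(122,436),(250,438),(83,172),(188,165)]: print("rack corner scene",atz(s,unz(U,5,(330,170)),.044))
for U in [(166,110),(176,167),(200,297)]: print("cap s",atz(s,unz(U,5,(330,170)),.103))
for U in [(343,98),(357,247),(358,322)]: print("vial t",atz(t,unz(U,5,(95,140)),.103))
for n in ("scene","top"):
  pass
print([ (np.round(w(t,r["position"]),4),round(r["score"],2)) for r in nets.place_of(t,"vial0_center")])
print([ (np.round(w(s,r["position"]),4),round(r["score"],2)) for r in nets.place_of(s,"vial1_center")])
E
```

```text
heater [ 0.6037 -0.0447  0.0703] 0.22818756600729984 0.4961656958290064
heater [ 0.6055 -0.045   0.0703 -0.0103] 0.11778810890060498 0.3423958374604865
heater [ 0.6058 -0.0474  0.0792] 0.2900319232039692 0.7402211357171211
heater [ 0.6043 -0.0478  0.0797 -0.0015] 0.2995795100737458 0.6902839096453022
heater [ 0.6047 -0.0464  0.0745] 0.4909312377306018 1.1695718498022245
heater [ 0.6042 -0.0466  0.0747 -0.0014] 0.4627547417018967 0.886269212727882
block [ 0.4814  0.3678 -1.4647] 0.18414704918046473 0.5570766921269126
block [ 0.4814  0.3676 -1.4646  0.0006] 0.18440122704241682 0.5569032815746482
block [ 0.481   0.3651 -1.456 ] 0.07575540071314038 0.21329869274617863
block [ 0.4855  0.3636 -1.4573  0.0039] 0.052517894375688455 0.08698401931582112
block [ 0.4811  0.3663 -1.4646] 0.31974496580876893 1.0967433802125868
block [ 0.4813  0.3662 -1.4647  0.0005] 0.29543341564681475 1.0908841007994852
rack corner top [0.6268 0.2646 0.044 ]
rack corner top [0.6294 0.2083 0.044 ]
rack corner top [0.456  0.1938 0.044 ]
rack corner scene [0.6338 0.2074 0.044 ]
rack corner scene [0.6272 0.2614 0.044 ]
rack corner scene [0.4607 0.1919 0.044 ]
rack corner scene [0.4482 0.2432 0.044 ]
cap s [0.481  0.2229 0.103 ]
cap s [0.5218 0.2259 0.103 ]
cap s [0.6056 0.2325 0.103 ]
vial t [0.5985 0.2291 0.103 ]
vial t [0.5195 0.2189 0.103 ]
vial t [0.4801 0.217  0.103 ]
[(array([0.6013, 0.234 , 0.0553]), 0.42)]
[(array([0.5436, 0.2275, 0.0223]), 0.27)]
```

```bash
cat > go.py <<'E'
from bench import env
import numpy as np
from scipy.spatial.transform import Rotation as Ro
def go(p,yaw=None):
    s=env.state(); q=s["orientation"]; R=Ro.from_quat([q[1],q[2],q[3],q[0]]).as_matrix()
    cur=np.degrees(np.arctan2(R[1,0],R[0,0])); d=R.T@(np.array(p)-s["tool_pos"])*1000
    t=0
    if yaw is not None: t=-np.radians(yaw-cur)   # caller chooses wrap
    print("cur",np.round(s["tool_pos"],4),"yaw",round(cur,2),"j7",round(s["joints"][6],3),"-> shift",np.round(d,1),"turn",round(t,4),"alt",round(t+np.pi,4),round(t-np.pi,4),"w",round(s["width"]*1000,1))
if __name__=="__main__":
    import sys
    a=[float(x) for x in sys.argv[1:]]; go(a[:3],a[3] if len(a)>3 else None)
E
python3 go.py .263 -.567 .32; python3 go.py .481 .3664 .2 96.2
```

```text
cur [ 0.2627 -0.5671  0.2043] yaw -65.15 j7 -0.075 -> shift [   0.    -0.3 -115.7] turn 0 alt 3.1416 -3.1416 w 85.2
cur [ 0.2627 -0.5671  0.2043] yaw -65.15 j7 -0.075 -> shift [-755.3 -590.4    4.3] turn -2.816 alt 0.3256 -5.9576 w 85.2
```

Call:
jog_arm(plan=[0,0,-120,0,85,0,0,-120,0,85,0,0,-120,0,85,-755,-590,-100,-1.4,85,-755,-590,-100,-1.4,85,-755,-590,-100,-1.4,85,-755,-590,-100,-1.4,85,-755,-590,-100,-1.4,85,-755,-590,-100,-1.4,85,-755,-590,-100,-1.4,85,-755,-590,-100,-1.4,85,-755,-590,-100,-1.4,85])

```text
time: 2.7
tool_pos: [0.3479, -0.2001, 0.3167]
orientation: [0.0, 1.0, -0.003, 0.0]
wrist_force: [2.3, -0.5, -0.3]
width: 0.085
```

```bash
python3 go.py .481 .3664 .12 96.2
```

```text
cur [ 0.3479 -0.2001  0.3167] yaw -0.35 j7 0.387 -> shift [ 129.5 -567.5  196.3] turn -1.6852 alt 1.4564 -4.8268 w 85.0
```

Call:
jog_arm(plan=[130,-567,60,-1.68,85,130,-567,60,-1.68,85,130,-567,60,-1.68,85,130,-567,60,-1.68,85,130,-567,60,-1.68,85,130,-567,60,-1.68,85,130,-567,60,-1.68,85,130,-567,60,-1.68,85,130,-567,60,-1.68,85,130,-567,60,-1.68,85,130,-567,60,-1.68,85,130,-567,60,-1.68,85])

```text
time: 3.7
tool_pos: [0.4654, 0.2832, 0.265]
orientation: [0.0, 0.734, 0.679, 0.0]
wrist_force: [0.5, -0.1, 1.0]
width: 0.0848
```

```bash
python3 go.py .481 .3664 .12 96.2
```

```text
cur [0.4654 0.2832 0.265 ] yaw 85.54 j7 0.556 -> shift [ 84.2   9.  145. ] turn -0.186 alt 2.9555 -3.3276 w 84.8
```

Call:
jog_arm(plan=[84,9,100,-0.186,85,84,9,100,-0.186,85,84,9,145,-0.186,85,84,9,145,-0.186,85,84,9,145,-0.186,85,84,9,145,-0.186,85,84,9,145,-0.186,85])

```text
time: 4.28
tool_pos: [0.4813, 0.3643, 0.1215]
orientation: [0.0, 0.67, 0.743, 0.0]
wrist_force: [-0.2, -0.4, 0.9]
width: 0.0849
```

```bash
python3 - <<'E'
from h import *
s=pic("scene");t=pic("top")
cv2.imwrite("pics/a1.png",np.hstack([cv2.resize(s["image"][130:280,340:470],None,fx=3,fy=3),cv2.resize(t["image"][130:280,70:200],None,fx=3,fy=3)])[:,:,::-1])
E
python3 go.py .481 .3664 .013 96.2
```

```text
cur [0.4822 0.3645 0.1228] yaw 95.84 j7 0.499 -> shift [  1.9  -1.3 109.8] turn -0.0062 alt 3.1354 -3.1478 w 85.0
```

View pics/a1.png

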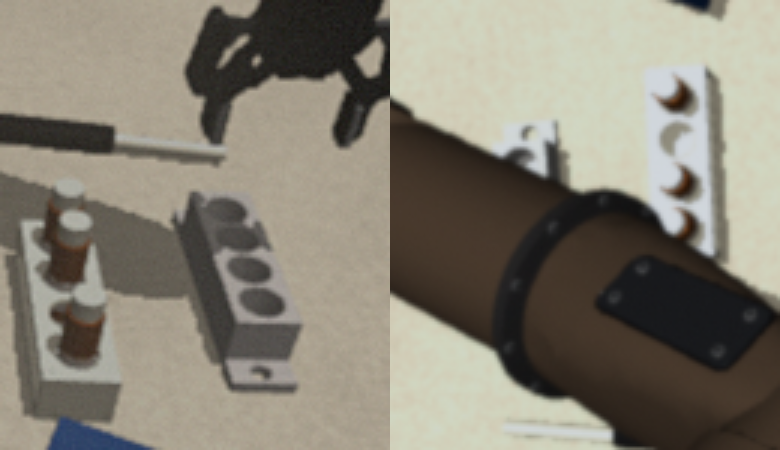

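The open gripper stands over the block in the scene view (left half, at about (290,90)); the block and rack are unmoved. Descend and close.

Call:
jog_arm(plan=[2,-1,30,-0.005,85,2,-1,60,-0.005,85,2,-1,85,-0.005,85,2,-1,100,-0.005,85,2,-1,109,-0.005,85,2,-1,109,-0.005,85,2,-1,109,-0.005,85])

```text
time: 4.97
tool_pos: [0.4807, 0.3665, 0.0128]
orientation: [0.0, 0.668, 0.744, 0.001]
wrist_force: [-0.0, 0.7, 1.2]
width: 0.0849
```

Call:
jog_arm(plan=[0,0,0,0,40,0,0,0,0,40,0,0,0,0,40,0,0,0,0,40,0,0,0,0,40,0,0,0,0,40,0,0,0,0,40,0,0,0,0,40])

```text
time: 5.63
tool_pos: [0.4803, 0.3669, 0.0127]
orientation: [0.0, 0.668, 0.744, 0.001]
wrist_force: [-1.2, -0.8, 9.2]
width: 0.046
```

Call:
jog_arm(plan=[0,0,-20,0,40,0,0,-50,0,40,0,0,-90,0,40,0,0,-130,0,40,0,0,-160,0,40,0,0,-160,0,40])

```text
time: 6.13
tool_pos: [0.4813, 0.3692, 0.1779]
orientation: [0.0, 0.668, 0.744, 0.005]
wrist_force: [-0.6, 0.5, -3.7]
width: 0.0459
```

```bash
python3 go.py .6047 -.0463 .20 4.27
```

```text
cur [0.4813 0.3692 0.1779] yaw 96.21 j7 0.541 -> shift [-426.3   77.9  -23.9] turn 1.6047 alt 4.7463 -1.5369 w 45.9
```

Call:
jog_arm(plan=[-426,78,-22,1.605,40,-426,78,-22,1.605,40,-426,78,-22,1.605,40,-426,78,-22,1.605,40,-426,78,-22,1.605,40,-426,78,-22,1.605,40,-426,78,-22,1.605,40,-426,78,-22,1.605,40,-426,78,-22,1.605,40,-426,78,-22,1.605,40,-426,78,-22,1.605,40,-426,78,-22,1.605,40])

```text
time: 7.13
tool_pos: [0.6033, -0.0569, 0.1917]
orientation: [0.002, 0.997, 0.082, -0.001]
wrist_force: [0.7, 0.1, -4.9]
width: 0.0463
```

```bash
python3 go.py .6047 -.0463 .17 4.27
```

```text
cur [ 0.6033 -0.0569  0.1917] yaw 9.38 j7 -0.027 -> shift [  3.1 -10.3  21.6] turn 0.0892 alt 3.2308 -3.0524 w 46.3
```

Call:
jog_arm(plan=[3,-5,10,0.09,40,3,-5,22,0.09,40,3,-5,22,0.09,40,3,-5,22,0.09,40,3,-5,22,0.09,40,3,-5,22,0.09,40])

```text
time: 7.63
tool_pos: [0.6054, -0.0435, 0.1715]
orientation: [0.0, 0.999, 0.045, 0.0]
wrist_force: [0.4, 1.3, -4.8]
width: 0.0458
```

```bash
python3 - <<'E'
from h import *
s=pic("scene");t=pic("top")
cv2.imwrite("pics/a2.png",cv2.resize(s["image"][150:290,160:320],None,fx=5,fy=5,interpolation=2)[:,:,::-1][:600])
cv2.imwrite("pics/a3.png",cv2.resize(t["image"][110:250,195:335],None,fx=4,fy=4,interpolation=2)[:,:,::-1])
places(["block_center"],[s,t])
E
python3 go.py .6047 -.0463 .14 4.27
```

```text
block_center s [([0.6093, -0.047, 0.1841], 0.85), ([0.6868, -0.045, 0.0616], 0.47)]
block_center t []
cur [ 0.6055 -0.0435  0.1716] yaw 5.12 j7 -0.124 -> shift [-1.1  2.7 31.6] turn 0.0148 alt 3.1564 -3.1268 w 46.1
```

View pics/a2.png

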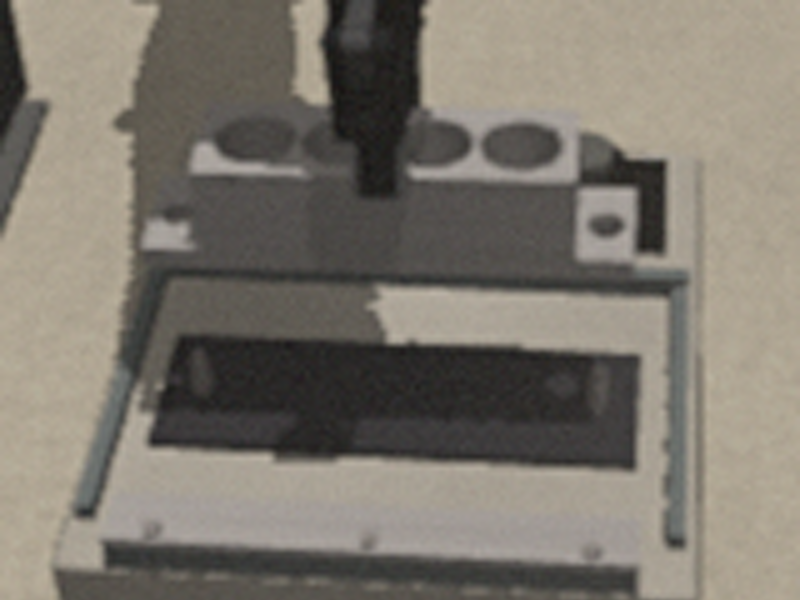

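View pics/a3.png

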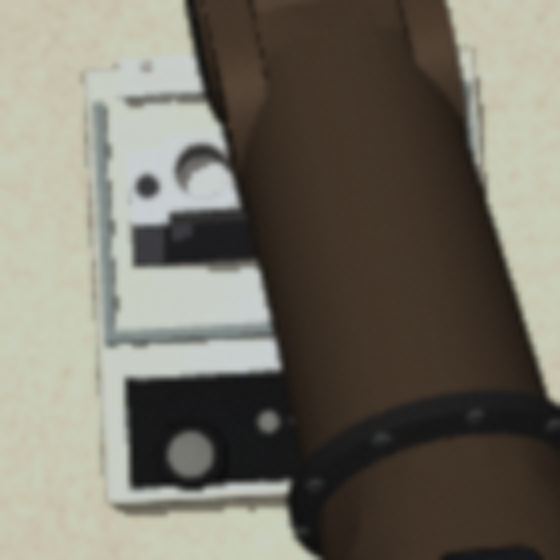

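Run:
```python
from fit import *
s=pic("scene");t=pic("top")
M=[[0,.089,.01],[0,-.089,.01],[0,.054,.05],[0,.018,.05],[0,-.054,.05]]
uv=unz([(605,224),(176,211),(523,144),(438,142),(255,138)],5,(160,150))
for zs in (.1589,):
    x,e=fit([(s,M,uv)],[.605,-.045,.08],False,zs); print(x,e)
x,e=fit([(s,M,uv)],[.605,-.045,.08,.159],True); print(x,e)
print("top hole +y",atz(t,unz((147,186),4,(195,110)),.1689),"well",atz(t,unz((207,172),4,(195,110)),.2089))
# expected heater top pin
c=.0703; print("expected top hole if over pin",.6037-np.sin(c)*.089,-.0447+np.cos(c)*.089)
```

```text
[ 0.6058 -0.0453  0.0963] [[0.3114 0.1041]
 [0.9654 0.2079]
 [0.2995 0.0545]
 [1.1234 0.0115]
 [0.0773 0.0683]]
[ 0.6112 -0.0442  0.0951  0.1632] [[0.6313 0.0062]
 [0.6062 0.2221]
 [0.1136 0.0085]
 [1.0862 0.051 ]
 [0.1743 0.1634]]
top hole +y [0.5975 0.0462 0.1689] well [0.5994 0.008  0.2089]
expected top hole if over pin 0.5974484522557735 0.04408016755335426
```

```bash
python3 go.py .6055 -.0456 .10 4.15
```

```text
cur [ 0.6054 -0.0435  0.1714] yaw 5.11 j7 -0.124 -> shift [-0.1  2.1 71.4] turn 0.0167 alt 3.1583 -3.1249 w 46.0
```

Call:
jog_arm(plan=[0,2.1,15,0.017,40,0,2.1,35,0.017,40,0,2.1,50,0.017,40,0,2.1,63,0.017,40,0,2.1,63,0.017,40,0,2.1,63,0.017,40,0,2.1,63,0.017,40,0,2.1,63,0.017,40])

```text
time: 8.6
tool_pos: [0.6064, -0.0454, 0.1094]
orientation: [0.0, 0.999, 0.036, 0.001]
wrist_force: [0.8, 0.7, -4.4]
width: 0.046
```

```bash
python3 - <<'E'
from h import *
s=pic("scene");t=pic("top")
cv2.imwrite("pics/a4.png",cv2.resize(s["image"][165:285,160:310],None,fx=5,fy=5,interpolation=2)[:,:,::-1])
cv2.imwrite("pics/a5.png",cv2.resize(t["image"][110:250,195:335],None,fx=4,fy=4,interpolation=2)[:,:,::-1])
E
python3 go.py .6055 -.0456 .10 4.15
```

```text
cur [ 0.6062 -0.0455  0.1092] yaw 4.12 j7 -0.168 -> shift [-0.7  0.1  9.2] turn -0.0005 alt 3.1411 -3.1421 w 45.9
```

View pics/a4.png

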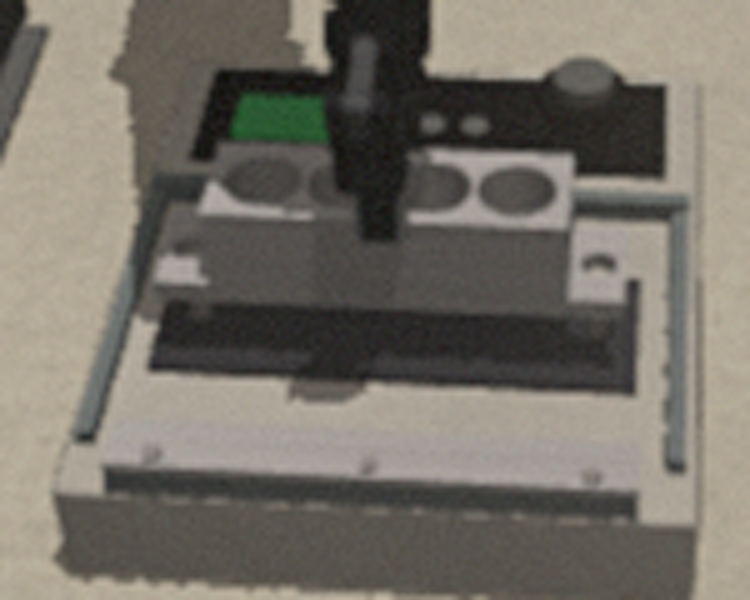

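View pics/a5.png

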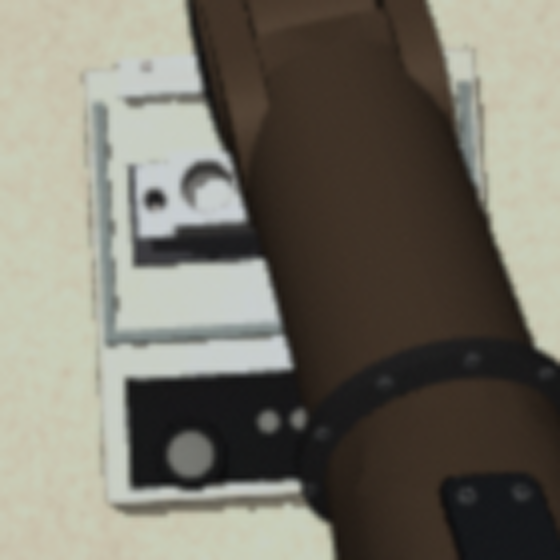

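Run:
```python
from fit import *
s=pic("scene");t=pic("top")
M=[[0,.089,.01],[0,.054,.05],[0,.018,.05],[0,-.054,.05]]
uv=unz([(600,264),(517,190),(438,187),(263,181)],5,(160,165))
x,e=fit([(s,M,uv)],[.605,-.045,.08],False,.0965); print(x,e)
print("top hole +y",atz(t,unz((154,199),4,(195,110)),.1065))
```

```text
[ 0.6072 -0.0467  0.0835] [[0.0311 0.0787]
 [0.3367 0.0519]
 [0.8874 0.0335]
 [0.3323 0.0065]]
top hole +y [0.6003 0.0445 0.1065]
```

Call:
jog_arm(plan=[-2,0.5,0,0,40,-2,0.5,3,0,40,-2,0.5,7,0,40,-2,0.5,11,0,40,-2,0.5,15,0,40,-2,0.5,18,0,40,-2,0.5,21,0,40,-2,0.5,24,0,40,-2,0.5,24,0,40])

```text
time: 9.55
tool_pos: [0.6031, -0.0462, 0.0834]
orientation: [-0.0, 0.999, 0.036, -0.001]
wrist_force: [-0.5, -0.5, -5.2]
width: 0.0464
```

Call:
jog_arm(plan=[0,0,2,0,40,0,0,4,0,40,0,0,6,0,40,0,0,7,0,40,0,0,7,0,40])

```text
time: 9.97
tool_pos: [0.6034, -0.0462, 0.077]
orientation: [0.0, 0.999, 0.036, -0.0]
wrist_force: [0.7, 0.3, -5.4]
width: 0.0457
```

Call:
jog_arm(plan=[0,0,1,0,40,0,0,1.5,0,40,0,0,1.5,0,70,0,0,1.5,0,70,0,0,1.5,0,70,0,0,1.5,0,70,0,0,1.5,0,70])

```text
time: 10.55
tool_pos: [0.6038, -0.0462, 0.0758]
orientation: [0.0, 0.999, 0.036, 0.0]
wrist_force: [-0.3, -0.6, 1.3]
width: 0.0702
```

Call:
jog_arm(plan=[0,0,-15,0,70,0,0,-45,0,70,0,0,-85,0,85,0,0,-125,0,85,0,0,-150,0,85,0,0,-150,0,85])

```text
time: 11.05
tool_pos: [0.6068, -0.0456, 0.2323]
orientation: [0.0, 0.999, 0.036, 0.005]
wrist_force: [0.7, 0.3, -0.5]
width: 0.0845
```

```bash
python3 go.py .5 .2275 .20 95
```

```text
cur [ 0.6068 -0.0456  0.2323] yaw 4.12 j7 -0.111 -> shift [ -87.2 -280.1   31.2] turn -1.5862 alt 1.5554 -4.7278 w 84.5
```

Run:
```python
from h import *
s=pic("scene");t=pic("top")
cv2.imwrite("pics/b1.png",cv2.resize(s["image"][165:285,160:310],None,fx=5,fy=5,interpolation=2)[:,:,::-1])
cv2.imwrite("pics/b2.png",np.hstack([cv2.resize(s["image"][160:290,310:440],None,fx=3,fy=3,interpolation=2),cv2.resize(t["image"][130:260,95:225],None,fx=3,fy=3,interpolation=2)])[:,:,::-1])
places(["block_center","heater_plate","rack_center"],[s,t])
```

```text
block_center s [([0.6067, -0.0494, 0.0887], 0.88)]
block_center t [([0.6086, -0.0432, 0.0939], 0.86), ([0.7251, -0.2871, 0.001], 0.52)]
heater_plate s [([0.6057, -0.0506, 0.0656], 0.81), ([0.6017, -0.0489, 0.0644], 0.44)]
heater_plate t [([0.6069, -0.0514, 0.0631], 0.84)]
rack_center s [([0.5464, 0.2253, 0.0169], 0.84)]
rack_center t [([0.5421, 0.2288, 0.0248], 0.63)]
```

View pics/b1.png

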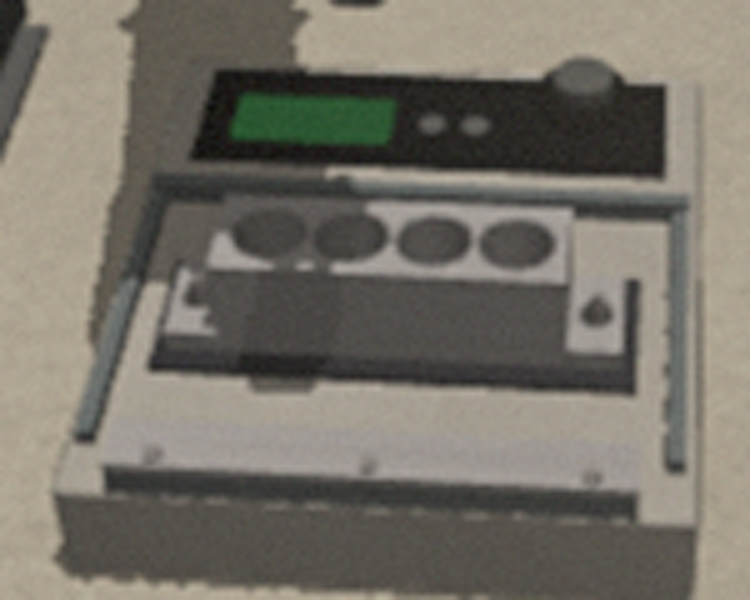

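View pics/b2.png

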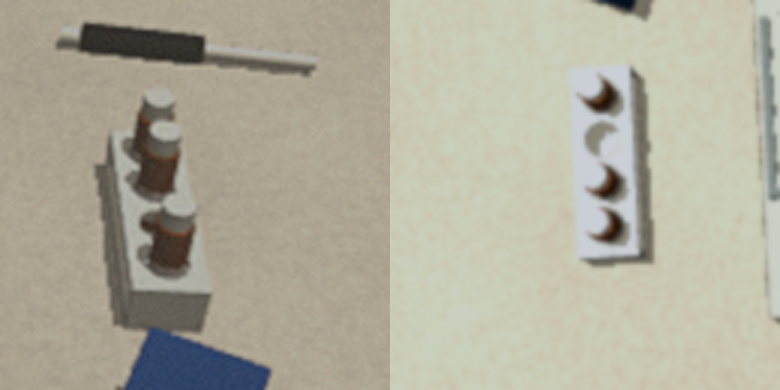

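```bash
python3 - <<'E'
from fit import *
s=pic("scene")
M=[[0,.054,.05],[0,.018,.05],[0,-.018,.05],[0,-.054,.05],[0,.089,.01]]
uv=unz([(517,244),(433,241),(350,238),(270,236),(596,312)],5,(160,165))
x,e=fit([(s,M,uv)],[.605,-.045,.08],False,.064); print(x,e)
x,e=fit([(s,M,uv)],[.605,-.045,.08,.064],True); print(x)
E
python3 go.py .603 .2338 .15 94.6
```

```text
[ 0.6053 -0.0481  0.0963] [[0.0702 0.1591]
 [0.1218 0.047 ]
 [0.1859 0.0672]
 [0.2784 0.0165]
 [0.0343 0.1374]]
[ 0.6034 -0.0485  0.096   0.0623]
cur [ 0.6031 -0.0462  0.2246] yaw 4.13 j7 -0.112 -> shift [  20.2 -279.3   74.7] turn -1.5791 alt 1.5625 -4.7207 w 85.0
```

Call:
jog_arm(plan=[20,-279,40,-1.579,85,20,-279,40,-1.579,85,20,-279,40,-1.579,85,20,-279,40,-1.579,85,20,-279,40,-1.579,85,20,-279,40,-1.579,85,20,-279,40,-1.579,85,20,-279,40,-1.579,85,20,-279,40,-1.579,85,20,-279,75,-1.579,85,20,-279,75,-1.579,85,20,-279,75,-1.579,85])

```text
time: 12.5
tool_pos: [0.6023, 0.2326, 0.1481]
orientation: [-0.001, 0.704, 0.71, -0.002]
wrist_force: [0.8, 0.7, 0.0]
width: 0.0852
```

Call:
jog_arm(plan=[0,0,0,-0.14,85,0,0,0,-0.14,85,0,0,0,-0.14,85,0,0,0,-0.14,85])

```text
time: 12.83
tool_pos: [0.6034, 0.2335, 0.1504]
orientation: [-0.0, 0.657, 0.754, -0.0]
wrist_force: [0.2, 0.1, -1.0]
width: 0.0849
```

```bash
python3 - <<'E'
from h import *
s=pic("scene");t=pic("top")
cv2.imwrite("pics/b3.png",np.hstack([cv2.resize(s["image"][160:290,310:440],None,fx=3,fy=3,interpolation=2),cv2.resize(t["image"][130:260,95:225],None,fx=3,fy=3,interpolation=2)])[:,:,::-1])
E
python3 go.py .603 .2338 .062 94.6
```

```text
cur [0.6035 0.2336 0.1507] yaw 97.93 j7 0.845 -> shift [ 0.3 -0.4 88.7] turn 0.0581 alt 3.1996 -3.0835 w 84.7
```

View pics/b3.png

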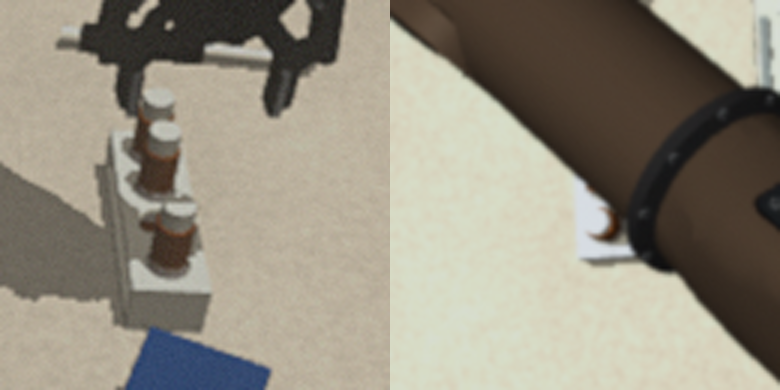

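Call:
jog_arm(plan=[0,0,20,0.058,85,0,0,45,0.058,85,0,0,70,0.058,85,0,0,85,0.058,85,0,0,89,0.058,85,0,0,89,0.058,85,0,0,89,0.058,15,0,0,89,0.058,15,0,0,89,0.058,15,0,0,89,0.058,15,0,0,89,0.058,15,0,0,89,0.058,15])

```text
time: 13.93
tool_pos: [0.604, 0.2338, 0.0626]
orientation: [0.0, 0.677, 0.736, 0.001]
wrist_force: [-0.2, -0.4, 4.4]
width: 0.0211
```

Call:
jog_arm(plan=[0,0,0,0,15,0,0,0,0,15,0,0,0,0,15,0,0,0,0,15])

```text
time: 14.27
tool_pos: [0.604, 0.2338, 0.0626]
orientation: [0.0, 0.677, 0.736, 0.001]
wrist_force: [0.1, -0.1, 5.8]
width: 0.0215
```

Run:
```python
from h import *
s=pic("scene")
cv2.imwrite("pics/b4.png",cv2.resize(s["image"][160:280,320:440],None,fx=5,fy=5,interpolation=2)[:,:,::-1])
```

```text
(no output)
```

View pics/b4.png

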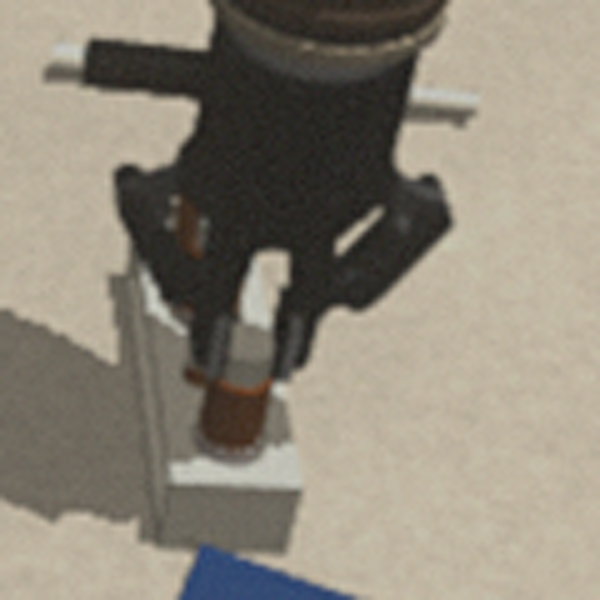

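```bash
python3 - <<'E'
from h import *
s=pic("scene")
for z in (.044,.0626,.0816,.086,.103):
  for dy in (-.012,0,.012): print(z,dy,(proj(s,[.604,.2338+dy,z])-[320,160])*5+2)
E
python3 go.py 0.604 .2338 .2
```

```text
0.044 -0.012 [[203.964  439.0009]]
0.044 0 [[231.8919 441.852 ]]
0.044 0.012 [[259.9146 444.7128]]
0.0626 -0.012 [[210.0585 409.2688]]
0.0626 0 [[238.3654 412.1066]]
0.0626 0.012 [[266.7697 414.954 ]]
0.0816 -0.012 [[216.4521 378.0775]]
0.0816 0 [[245.157  380.8997]]
0.0816 0.012 [[273.9619 383.7318]]
0.086 -0.012 [[217.9577 370.7325]]
0.086 0 [[246.7564 373.5509]]
0.086 0.012 [[275.6557 376.3791]]
0.103 -0.012 [[223.8655 341.9112]]
0.103 0 [[253.0322 344.7137]]
0.103 0.012 [[282.3022 347.526 ]]
cur [0.604  0.2338 0.0626] yaw 94.75 j7 0.733 -> shift [   0.     0.2 -137.4] turn 0 alt 3.1416 -3.1416 w 21.1
```

The pads closed on the cap: their ends sit at the shoulder, pixel (215,378), and the opening reads 21 mm, so they need to go lower. I'll open, go 12 mm down and close again.

Call:
jog_arm(plan=[0,0,0,0,70,0,0,0,0,70,0,0,0,0,70,0,0,0,0,70,0,0,6,0,70,0,0,12,0,70,0,0,12,0,70,0,0,12,0,70])

```text
time: 15.03
tool_pos: [0.603, 0.2332, 0.0488]
orientation: [-0.0, 0.677, 0.736, -0.001]
wrist_force: [-0.0, -0.6, -0.3]
width: 0.0701
```

Run:
```python
from h import *
s=pic("scene")
cv2.imwrite("pics/b5.png",cv2.resize(s["image"][160:280,320:440],None,fx=5,fy=5,interpolation=2)[:,:,::-1])
print(env.state()["width"],env.state()["tool_pos"])
```

```text
0.07014538104588804 [0.6032 0.2334 0.0492]
```

View pics/b5.png

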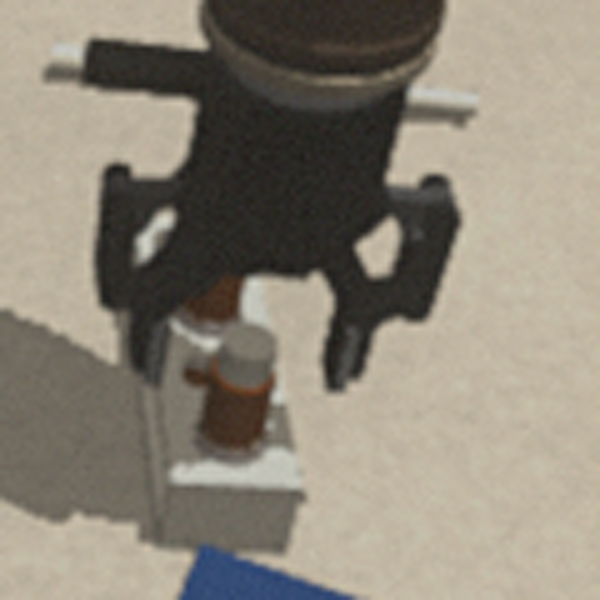

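Run:
```python
from h import *
s=pic("scene")
for x in (.63,.64):
  for z in (.1092,.12,.13,.14): print(x,z,(proj(s,[x,-.0455,z])-[160,165])*5+2)
for dy in (-.039,.039):
  for z in (.049,.06,.07,.08): print(dy,z,(proj(s,[.6032,.2334+dy,z])-[320,160])*5+2)
```

```text
0.63 0.1092 [[387.5759 286.9477]]
0.63 0.12 [[386.3696 268.2525]]
0.63 0.13 [[385.2357 250.6787]]
0.63 0.14 [[384.0851 232.846 ]]
0.64 0.1092 [[382.956  303.0297]]
0.64 0.12 [[381.7026 284.2975]]
0.64 0.13 [[380.5242 266.6866]]
0.64 0.14 [[379.3283 248.8139]]
-0.039 0.049 [[141.9266 423.3068]]
-0.039 0.06 [[145.0275 405.7142]]
-0.039 0.07 [[147.8885 389.4829]]
-0.039 0.08 [[150.7904 373.0199]]
0.039 0.049 [[324.2844 441.8195]]
0.039 0.06 [[328.8476 424.175 ]]
0.039 0.07 [[333.0585 407.8931]]
0.039 0.08 [[337.3301 391.3762]]
```

Call:
jog_arm(plan=[0,0,4,0,70,0,0,7,0,70,0,0,7,0,70,0,0,7,0,15,0,0,7,0,15,0,0,7,0,15,0,0,7,0,15,0,0,7,0,15,0,0,7,0,15,0,0,7,0,15,0,0,7,0,15])

```text
time: 16.05
tool_pos: [0.6036, 0.2338, 0.043]
orientation: [0.0, 0.677, 0.736, 0.0]
wrist_force: [-0.4, 0.0, 5.1]
width: 0.0257
```

Run:
```python
from h import *
s=pic("scene")
cv2.imwrite("pics/b6.png",cv2.resize(s["image"][160:280,320:440],None,fx=5,fy=5,interpolation=2)[:,:,::-1])
print(env.state()["width"],env.state()["tool_pos"])
```

```text
0.025407552384053303 [0.6037 0.2338 0.043 ]
```

View pics/b6.png

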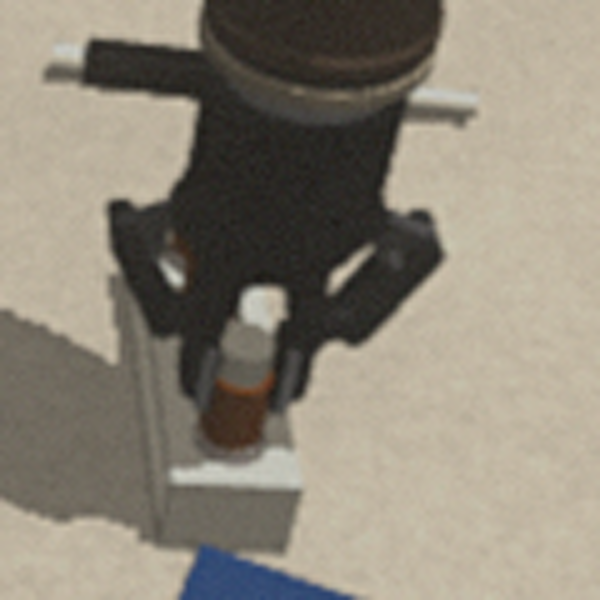

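The pads now hold the body (opening 25.5 mm), just below the cap, at pixel (235,390). Lift and carry to the left well.

Call:
jog_arm(plan=[0,0,-15,0,15,0,0,-40,0,15,0,0,-75,0,15,0,0,-110,0,15,0,0,-140,0,15,0,0,-145,0,15,0,0,-145,0,15])

```text
time: 16.68
tool_pos: [0.6043, 0.2344, 0.1909]
orientation: [0.001, 0.677, 0.736, 0.002]
wrist_force: [0.4, 0.5, -1.4]
width: 0.0258
```

```bash
python3 go.py .5995 .0072 .185 4.5
```

```text
cur [0.6043 0.2344 0.1909] yaw 94.76 j7 0.82 -> shift [-226.   -23.7    5.5] turn 1.5753 alt 4.7169 -1.5663 w 25.8
```

Call:
jog_arm(plan=[-226,-24,0,1.575,15,-226,-24,0,1.575,15,-226,-24,0,1.575,15,-226,-24,0,1.575,15,-226,-24,0,1.575,15,-226,-24,0,1.575,15,-226,-24,0,1.575,15,-226,-24,0,1.575,15,-226,-24,0,1.575,15,-226,-24,0,1.575,15,-226,-24,0,1.575,15,-226,-24,0,1.575,15])

```text
time: 17.68
tool_pos: [0.5971, 0.0059, 0.1862]
orientation: [0.0, 0.997, 0.074, -0.001]
wrist_force: [-0.0, 0.1, -1.0]
width: 0.0253
```

Call:
jog_arm(plan=[0,0,10,0.07,15,0,0,20,0.07,15,0,0,30,0.07,15,0,0,30,0.07,15,0,0,30,0.07,15])

```text
time: 18.1
tool_pos: [0.5973, 0.0061, 0.1563]
orientation: [-0.0, 0.999, 0.043, -0.001]
wrist_force: [-0.0, -0.1, -0.4]
width: 0.0255
```

```bash
python3 - <<'E'
from h import *
s=pic("scene");t=pic("top")
cv2.imwrite("pics/c1.png",cv2.resize(s["image"][165:285,160:310],None,fx=5,fy=5,interpolation=2)[:,:,::-1])
E
python3 go.py .5995 .0072 .185 4.5
```

```text
cur [0.5983 0.0063 0.1577] yaw 4.87 j7 -0.234 -> shift [  1.2  -0.8 -27.3] turn 0.0064 alt 3.148 -3.1352 w 25.6
```

View pics/c1.png

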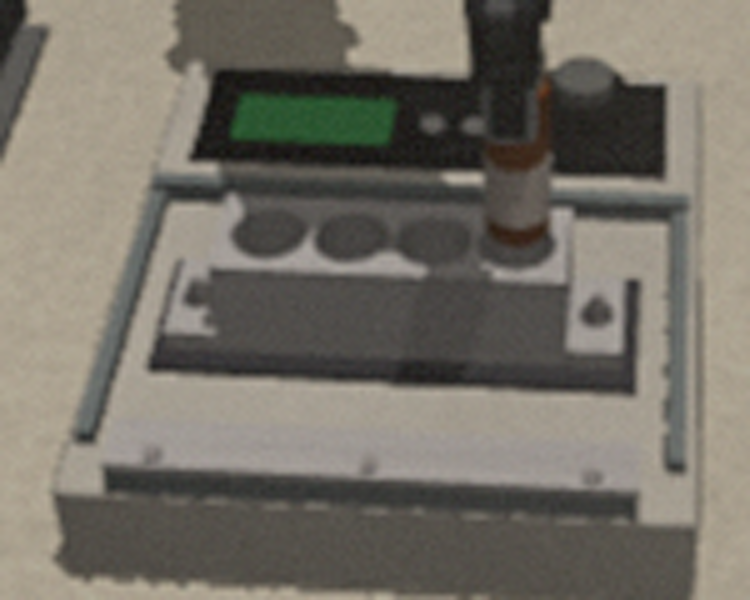

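```bash
cat > cmp.py <<'E'
import sys
from fit import *
# cmp.py vu vv vz wu wv : vial bottom pixel (crop 5x, offset 160,165) at z, well centre at .114 ; prints shift (mm, world) needed
a=[float(x) for x in sys.argv[1:]]
s=pic("scene")
v=atz(s,unz(a[:2],5,(160,165)),a[2]); q=atz(s,unz(a[3:5],5,(160,165)),.114)
print("vial",v,"well",q,"need",(q-v)[:2]*1000)
E
python3 cmp.py 517 230 .1227 517 244
```

```text
vial [0.6012 0.006  0.1227] well [0.6006 0.0058 0.114 ] need [-0.686 -0.168]
```

Call:
jog_arm(plan=[1.4,-0.4,3,0.006,15,1.4,-0.4,7,0.006,15,1.4,-0.4,11,0.006,15,1.4,-0.4,15,0.006,15,1.4,-0.4,20,0.006,15,1.4,-0.4,25,0.006,15,1.4,-0.4,30,0.006,15,1.4,-0.4,30,0.006,15])

```text
time: 18.92
tool_pos: [0.5989, 0.0067, 0.1263]
orientation: [0.0, 0.999, 0.039, -0.001]
wrist_force: [0.1, -0.6, -0.8]
width: 0.0261
```

Call:
jog_arm(plan=[0,0,5,0,15,0,0,10,0,15,0,0,14,0,15,0,0,17,0,15,0,0,19,0,15,0,0,19,0,15])

```text
time: 19.42
tool_pos: [0.5994, 0.0068, 0.1082]
orientation: [0.0, 0.999, 0.039, -0.0]
wrist_force: [-0.9, -0.1, -0.6]
width: 0.0259
```

Call:
jog_arm(plan=[0,0,1,0,15,0,0,1,0,15,0,0,1,0,60,0,0,1,0,60,0,0,1,0,60,0,0,1,0,60,0,0,-20,0,70,0,0,-55,0,80,0,0,-90,0,85,0,0,-110,0,85])

```text
time: 20.25
tool_pos: [0.6008, 0.0073, 0.2225]
orientation: [-0.0, 0.999, 0.039, 0.002]
wrist_force: [0.7, -0.1, 0.9]
width: 0.085
```

```bash
python3 - <<'E'
from h import *
s=pic("scene");t=pic("top")
cv2.imwrite("pics/c2.png",cv2.resize(s["image"][165:285,160:310],None,fx=5,fy=5,interpolation=2)[:,:,::-1])
cv2.imwrite("pics/c3.png",np.hstack([cv2.resize(s["image"][160:290,310:440],None,fx=3,fy=3,interpolation=2),cv2.resize(t["image"][130:260,95:225],None,fx=3,fy=3,interpolation=2)])[:,:,::-1])
E
python3 go.py .523 .2274 .15 94.6
```

```text
cur [0.602  0.0075 0.2231] yaw 4.46 j7 -0.212 -> shift [ -62.2 -225.4   72.6] turn -1.5732 alt 1.5684 -4.7148 w 84.8
```

View pics/c2.png

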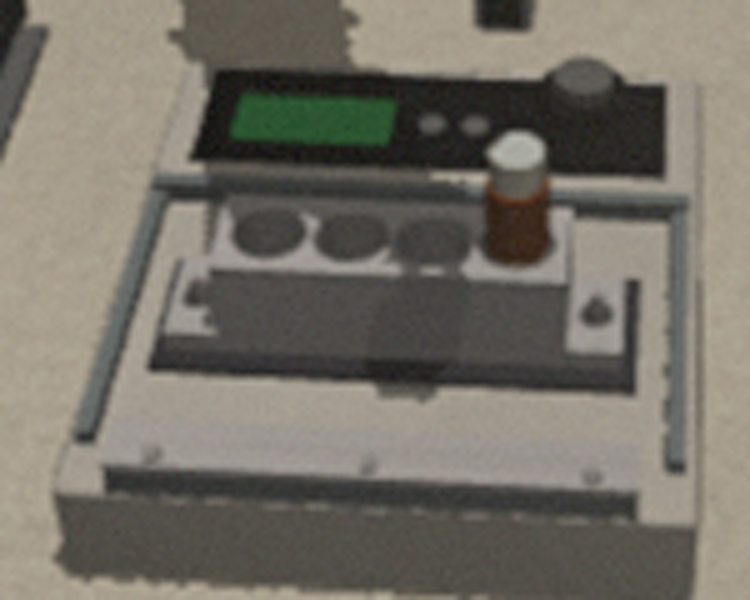

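View pics/c3.png

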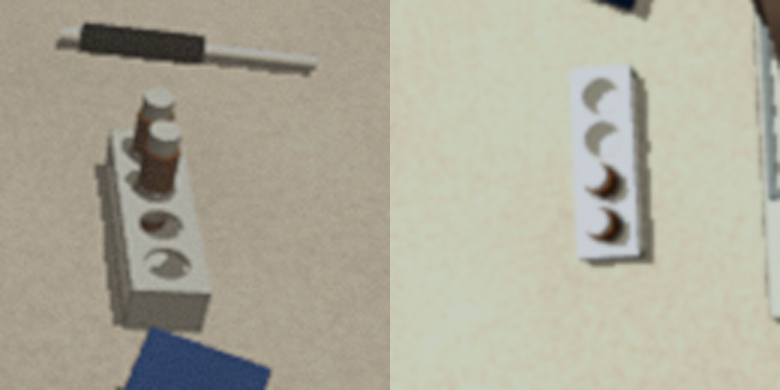

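Vial 1 is in the left well (cap at (517,150)), and the rack holds two more. Next is the middle vial.

Call:
jog_arm(plan=[-62,-225,20,-1.573,85,-62,-225,20,-1.573,85,-62,-225,20,-1.573,85,-62,-225,20,-1.573,85,-62,-225,20,-1.573,85,-62,-225,20,-1.573,85,-62,-225,40,-1.573,85,-62,-225,55,-1.573,85,-62,-225,72,-1.573,85,-62,-225,72,-1.573,85,-62,-225,72,-1.573,85,-62,-225,72,-1.573,85])

```text
time: 21.35
tool_pos: [0.5197, 0.226, 0.1455]
orientation: [-0.0, 0.702, 0.712, -0.001]
wrist_force: [0.9, -0.2, -0.3]
width: 0.0849
```

Call:
jog_arm(plan=[0,0,0,-0.08,85,0,0,0,-0.08,85,0,0,0,-0.08,85])

```text
time: 21.6
tool_pos: [0.52, 0.2261, 0.146]
orientation: [-0.0, 0.677, 0.736, -0.0]
wrist_force: [0.9, 1.0, 0.4]
width: 0.0851
```

```bash
python3 go.py .5225 .2274 .043 94.6
```

```text
cur [0.52   0.2261 0.146 ] yaw 94.83 j7 0.718 -> shift [  1.1   2.7 103. ] turn 0.004 alt 3.1456 -3.1376 w 85.1
```

Call:
jog_arm(plan=[1.1,2.5,25,0.004,85,1.1,2.5,55,0.004,85,1.1,2.5,80,0.004,85,1.1,2.5,95,0.004,85,1.1,2.5,103,0.004,85,1.1,2.5,103,0.004,85,1.1,2.5,103,0.004,15,1.1,2.5,103,0.004,15,1.1,2.5,103,0.004,15,1.1,2.5,103,0.004,15,1.1,2.5,103,0.004,15,1.1,2.5,103,0.004,15])

```text
time: 22.6
tool_pos: [0.5234, 0.228, 0.0447]
orientation: [0.0, 0.677, 0.736, 0.001]
wrist_force: [-1.1, 0.3, 6.6]
width: 0.0257
```

Call:
jog_arm(plan=[0,0,0,0,15,0,0,0,0,15,0,0,0,0,15])

```text
time: 22.85
tool_pos: [0.5233, 0.228, 0.0447]
orientation: [0.0, 0.677, 0.736, 0.001]
wrist_force: [-0.6, -0.3, 6.1]
width: 0.0254
```

Call:
jog_arm(plan=[0,0,-15,0,15,0,0,-40,0,15,0,0,-75,0,15,0,0,-110,0,15,0,0,-140,0,15,0,0,-145,0,15,0,0,-145,0,15])

```text
time: 23.43
tool_pos: [0.5238, 0.2285, 0.1912]
orientation: [0.001, 0.677, 0.736, 0.002]
wrist_force: [0.4, -0.3, -1.1]
width: 0.0254
```

```bash
python3 go.py .6025 -.0287 .16 4.5
```

```text
cur [0.5238 0.2285 0.1912] yaw 94.74 j7 0.753 -> shift [-262.8   57.    31.2] turn 1.5749 alt 4.7165 -1.5667 w 25.4
```

Call:
jog_arm(plan=[-262,57,-40,1.575,15,-262,57,-40,1.575,15,-262,57,-40,1.575,15,-262,57,-40,1.575,15,-262,57,-40,1.575,15,-262,57,-40,1.575,15,-262,57,-40,1.575,15,-262,57,-40,1.575,15,-262,57,-40,1.575,15,-262,57,-40,1.575,15,-262,57,-40,1.575,15,-262,57,-40,1.575,15])

```text
time: 24.43
tool_pos: [0.6004, -0.0292, 0.2268]
orientation: [0.0, 0.997, 0.074, -0.001]
wrist_force: [-0.6, 0.2, -1.4]
width: 0.0256
```

```bash
python3 go.py .6025 -.0287 .162 4.5
```

```text
cur [ 0.6004 -0.0292  0.2268] yaw 8.44 j7 -0.098 -> shift [ 2.3 -0.2 64.8] turn 0.0687 alt 3.2103 -3.0729 w 25.6
```

Call:
jog_arm(plan=[2,0,0,0.07,15,2,0,15,0.07,15,2,0,35,0.07,15,2,0,55,0.07,15,2,0,65,0.07,15,2,0,65,0.07,15,2,0,65,0.07,15])

```text
time: 25.02
tool_pos: [0.6027, -0.0285, 0.1629]
orientation: [-0.0, 0.999, 0.042, -0.001]
wrist_force: [1.1, 0.6, -0.2]
width: 0.0254
```

```bash
python3 - <<'E'
from h import *
s=pic("scene")
cv2.imwrite("pics/c4.png",cv2.resize(s["image"][165:285,160:310],None,fx=5,fy=5,interpolation=2)[:,:,::-1])
E
python3 go.py .6025 -.0287 .1087 4.5
```

```text
cur [ 0.6034 -0.0283  0.1639] yaw 4.81 j7 -0.188 -> shift [-1.   0.3 55.2] turn 0.0054 alt 3.147 -3.1362 w 25.3
```

View pics/c4.png

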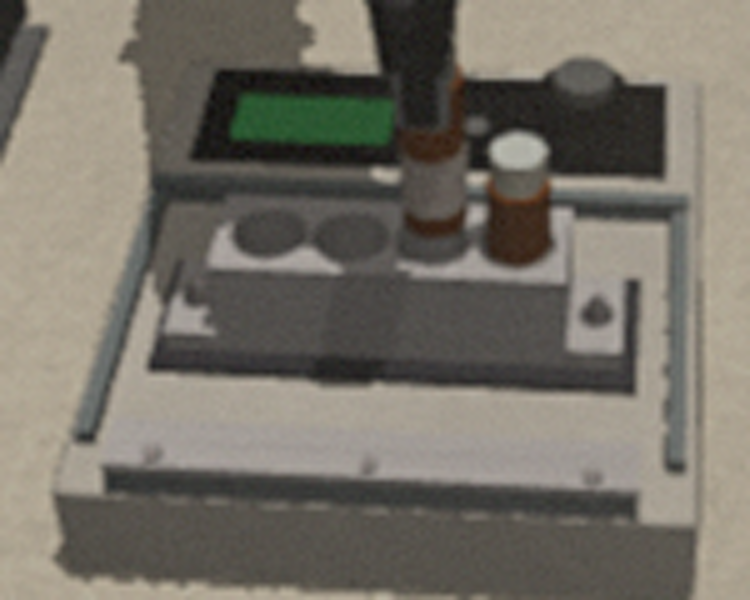

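```bash
python3 cmp.py 434.5 217 .1272 433 241
```

```text
vial [ 0.6029 -0.0295  0.1272] well [ 0.6037 -0.0304  0.114 ] need [ 0.8326 -0.9493]
```

Call:
jog_arm(plan=[0,0.6,5,0.005,15,0,0.6,10,0.005,15,0,0.6,15,0.005,15,0,0.6,20,0.005,15,0,0.6,25,0.005,15,0,0.6,30,0.005,15,0,0.6,35,0.005,15,0,0.6,35,0.005,15])

```text
time: 25.78
tool_pos: [0.6026, -0.0291, 0.1274]
orientation: [-0.0, 0.999, 0.039, -0.001]
wrist_force: [-0.3, 0.0, -1.5]
width: 0.0259
```

Call:
jog_arm(plan=[0,0,5,0,15,0,0,10,0,15,0,0,14,0,15,0,0,17,0,15,0,0,19,0,15,0,0,19,0,15])

```text
time: 26.28
tool_pos: [0.603, -0.0291, 0.1091]
orientation: [0.0, 0.999, 0.039, -0.0]
wrist_force: [0.7, -0.3, -0.2]
width: 0.0253
```

Call:
jog_arm(plan=[0,0,0.5,0,15,0,0,0.5,0,60,0,0,0.5,0,60,0,0,0.5,0,60,0,0,0.5,0,60,0,0,-20,0,70,0,0,-55,0,80,0,0,-90,0,85,0,0,-115,0,85])

```text
time: 27.03
tool_pos: [0.604, -0.0287, 0.2278]
orientation: [-0.0, 0.999, 0.04, 0.001]
wrist_force: [1.6, 0.8, 0.3]
width: 0.0848
```

```bash
python3 - <<'E'
from h import *
s=pic("scene");t=pic("top")
cv2.imwrite("pics/c5.png",np.hstack([cv2.resize(s["image"][160:290,310:440],None,fx=2.5,fy=2.5,interpolation=2),cv2.resize(s["image"][160:290,180:310],None,fx=2.5,fy=2.5,interpolation=2)])[:,:,::-1])
E
python3 go.py .483 .2245 .15 94.6
```

```text
cur [ 0.606  -0.0284  0.2298] yaw 4.52 j7 -0.162 -> shift [-103.3 -261.8   78.8] turn -1.5722 alt 1.5694 -4.7138 w 84.7
```

View pics/c5.png

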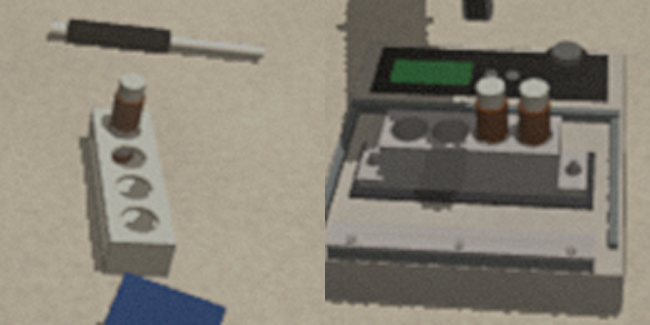

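Two vials are seated and one is left, with the rack unmoved.

Call:
jog_arm(plan=[-103,-261,0,-1.572,85,-103,-261,0,-1.572,85,-103,-261,0,-1.572,85,-103,-261,20,-1.572,85,-103,-261,20,-1.572,85,-103,-261,20,-1.572,85,-103,-261,40,-1.572,85,-103,-261,55,-1.572,85,-103,-261,79,-1.572,85,-103,-261,79,-1.572,85,-103,-261,79,-1.572,85,-103,-261,79,-1.572,85])

```text
time: 28.13
tool_pos: [0.4794, 0.2229, 0.1446]
orientation: [-0.0, 0.702, 0.712, -0.001]
wrist_force: [0.2, -0.1, -0.2]
width: 0.0848
```

Call:
jog_arm(plan=[0,0,0,-0.08,85,0,0,0,-0.08,85,0,0,0,-0.08,85])

```text
time: 28.38
tool_pos: [0.4798, 0.2229, 0.1452]
orientation: [-0.0, 0.676, 0.737, -0.0]
wrist_force: [0.8, -0.0, 0.3]
width: 0.0847
```

```bash
python3 go.py .483 .2245 .043 94.6
```

```text
cur [0.4798 0.2229 0.1452] yaw 94.88 j7 0.675 -> shift [  1.4   3.4 102.2] turn 0.005 alt 3.1466 -3.1366 w 84.7
```

Call:
jog_arm(plan=[1.3,2.8,25,0.005,85,1.3,2.8,55,0.005,85,1.3,2.8,80,0.005,85,1.3,2.8,95,0.005,85,1.3,2.8,103,0.005,85,1.3,2.8,103,0.005,85,1.3,2.8,103,0.005,15,1.3,2.8,103,0.005,15,1.3,2.8,103,0.005,15,1.3,2.8,103,0.005,15,1.3,2.8,103,0.005,15,1.3,2.8,103,0.005,15])

```text
time: 29.38
tool_pos: [0.4834, 0.2249, 0.0437]
orientation: [0.0, 0.677, 0.736, 0.001]
wrist_force: [-0.7, -1.0, 7.5]
width: 0.0257
```

Call:
jog_arm(plan=[0,0,0,0,15,0,0,0,0,15,0,0,0,0,15])

```text
time: 29.63
tool_pos: [0.4833, 0.2249, 0.0437]
orientation: [0.0, 0.677, 0.736, 0.001]
wrist_force: [-0.4, -0.9, 8.7]
width: 0.0254
```

Call:
jog_arm(plan=[0,0,-15,0,15,0,0,-40,0,15,0,0,-75,0,15,0,0,-110,0,15,0,0,-150,0,15,0,0,-190,0,15,0,0,-190,0,15])

```text
time: 30.22
tool_pos: [0.4851, 0.2277, 0.2404]
orientation: [0.002, 0.677, 0.736, 0.005]
wrist_force: [1.1, 0.5, -0.0]
width: 0.0259
```

```bash
python3 go.py .6055 -.0645 .232 4.5
```

```text
cur [0.4851 0.2277 0.2404] yaw 94.78 j7 0.758 -> shift [-301.2   95.6    8.1] turn 1.5757 alt 4.7173 -1.5659 w 25.9
```

Call:
jog_arm(plan=[-301,97,5,1.575,15,-301,97,5,1.575,15,-301,97,5,1.575,15,-301,97,5,1.575,15,-301,97,5,1.575,15,-301,97,5,1.575,15,-301,97,5,1.575,15,-301,97,5,1.575,15,-301,97,5,1.575,15,-301,97,5,1.575,15,-301,97,5,1.575,15,-301,97,5,1.575,15])

```text
time: 31.22
tool_pos: [0.6042, -0.0674, 0.2277]
orientation: [-0.0, 0.997, 0.074, -0.0]
wrist_force: [-0.5, -0.1, -0.7]
width: 0.0254
```

```bash
python3 go.py .6055 -.0645 .162 4.5
```

```text
cur [ 0.6042 -0.0674  0.2277] yaw 8.44 j7 -0.047 -> shift [ 1.7 -2.7 65.7] turn 0.0687 alt 3.2103 -3.0729 w 25.4
```

Call:
jog_arm(plan=[1.5,-2,0,0.07,15,1.5,-2,15,0.07,15,1.5,-2,35,0.07,15,1.5,-2,55,0.07,15,1.5,-2,65,0.07,15,1.5,-2,65,0.07,15,1.5,-2,65,0.07,15])

```text
time: 31.8
tool_pos: [0.6054, -0.065, 0.1628]
orientation: [-0.0, 0.999, 0.042, -0.0]
wrist_force: [0.5, -0.2, 0.2]
width: 0.0256
```

```bash
python3 - <<'E'
from h import *
s=pic("scene")
cv2.imwrite("pics/c6.png",cv2.resize(s["image"][165:285,160:310],None,fx=5,fy=5,interpolation=2)[:,:,::-1])
E
python3 go.py .6055 -.0645 .108 4.5
```

```text
cur [ 0.606  -0.065   0.1636] yaw 4.81 j7 -0.141 -> shift [-0.6 -0.5 55.6] turn 0.0054 alt 3.147 -3.1362 w 25.1
```

View pics/c6.png

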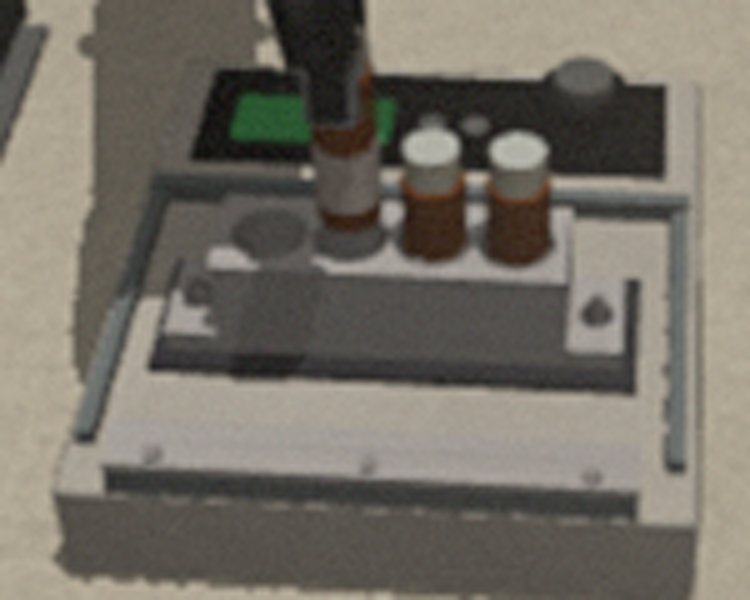

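Call:
jog_arm(plan=[0,-0.3,5,0.005,15,0,-0.3,10,0.005,15,0,-0.3,15,0.005,15,0,-0.3,20,0.005,15,0,-0.3,25,0.005,15,0,-0.3,30,0.005,15,0,-0.3,35,0.005,15,0,-0.3,35,0.005,15])

```text
time: 32.52
tool_pos: [0.6048, -0.0649, 0.1264]
orientation: [-0.0, 0.999, 0.039, -0.001]
wrist_force: [-0.1, 0.2, -0.8]
width: 0.0255
```

Call:
jog_arm(plan=[0,0,5,0,15,0,0,10,0,15,0,0,14,0,15,0,0,17,0,15,0,0,19.5,0,15,0,0,19.5,0,15])

```text
time: 33.02
tool_pos: [0.6055, -0.0647, 0.108]
orientation: [-0.0, 0.999, 0.039, -0.0]
wrist_force: [-0.1, 0.2, -1.1]
width: 0.0256
```

Call:
jog_arm(plan=[0,0,0.5,0,15,0,0,0.5,0,60,0,0,0.5,0,60,0,0,0.5,0,60,0,0,0.5,0,60,0,0,-20,0,70,0,0,-55,0,80,0,0,-90,0,85,0,0,-125,0,85,0,0,-160,0,85,0,0,-190,0,85,0,0,-190,0,85])

```text
time: 34.02
tool_pos: [0.6082, -0.0641, 0.3052]
orientation: [0.0, 0.999, 0.039, 0.005]
wrist_force: [0.2, 1.5, -0.2]
width: 0.0849
```

Run:
```python
from h import *
s=pic("scene","s2");t=pic("top","t2")
cv2.imwrite("pics/c7.png",cv2.resize(s["image"][165:285,160:310],None,fx=5,fy=5,interpolation=2)[:,:,::-1])
places(["cover_handle","cover_lip","cover"],[s,t])
```

```text
cover_handle s [([0.4401, -0.3906, 0.1545], 0.62)]
cover_handle t [([0.4353, -0.3923, 0.1517], 0.75)]
cover_lip s [([0.4314, -0.3011, 0.0045], 0.81)]
cover_lip t [([0.4288, -0.2955, 0.0023], 0.8), ([0.6089, -0.0493, 0.0004], 0.69)]
cover s [([0.4353, -0.3894, 0.0028], 0.68), ([0.606, 0.0028, 0.1185], 0.5)]
cover t [([0.4389, -0.3888, -0.0017], 0.77)]
```

View pics/c7.png

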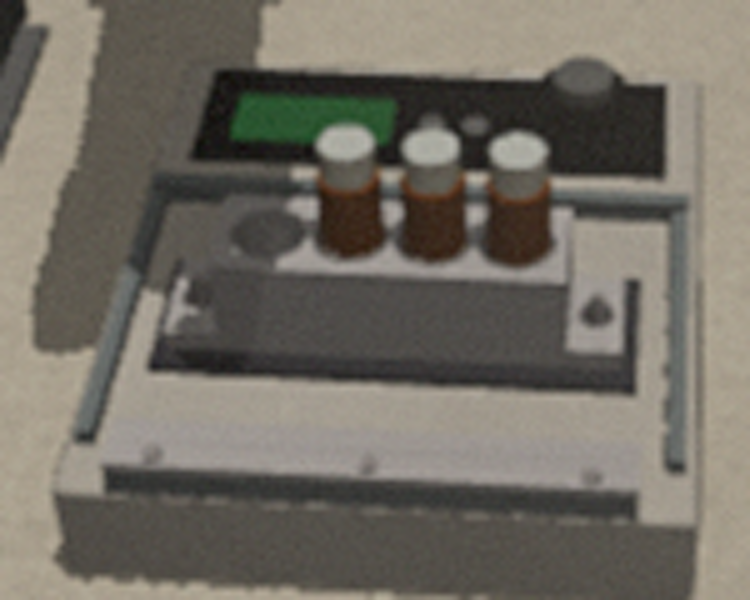

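View pics/t2.png

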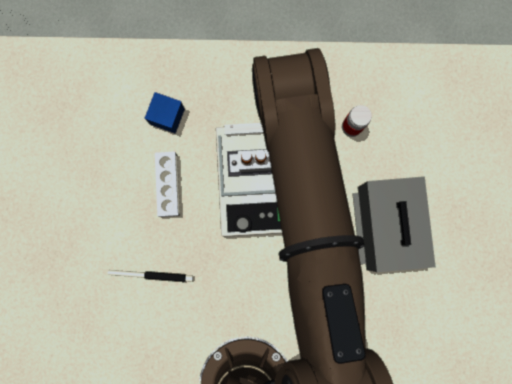

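All three vials are seated evenly: caps at (346,143), (431,149) and (518,152). Now measure the cover handle closely.

Run:
```python
import cv2
t=cv2.imread("pics/t2.png"); s=cv2.imread("pics/s2.png")
a=cv2.resize(t[165:285,345:445],None,fx=5,fy=5,interpolation=2); cv2.imwrite("pics/d1.png",a)
cv2.imwrite("pics/d2.png",cv2.resize(s[115:235,65:185],None,fx=5,fy=5,interpolation=2))
```

```text
(no output)
```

View pics/d1.png

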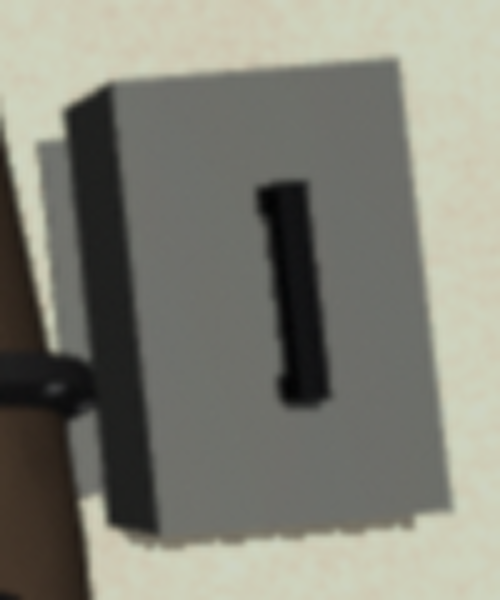

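View pics/d2.png

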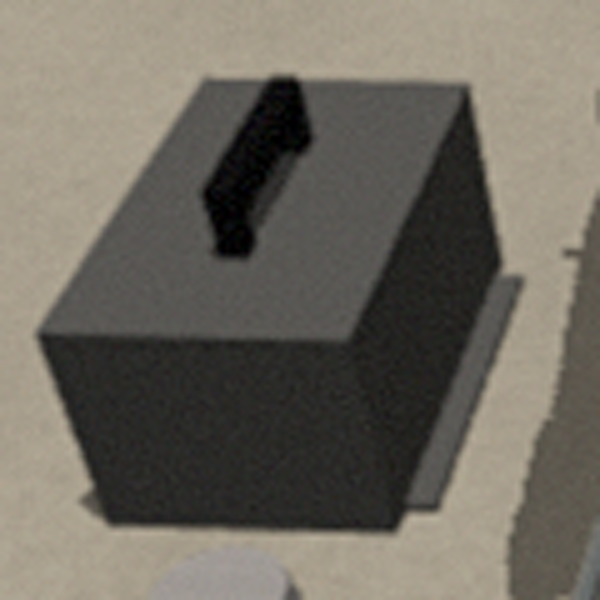

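Run:
```python
from fit import *
s=pic("scene");t=pic("top")
c=lambda x,y:[x*.075,y*.117,.124]
T=(t,[c(1,-1),c(-1,-1),c(-1,1),c(1,1)],unz([(113,83),(398,60),(453,508),(160,532)],5,(345,165)))
S=(s,[c(-1,1),c(1,1),c(1,-1),c(-1,-1)],unz([(205,80),(468,86),(352,340),(40,333)],5,(65,115)))
for o in ([T],[S],[T,S]):
    x,e=fit(o,[.437,-.39,1.6]); print(x,e.mean(),e.max())
    x,e=fit(o,[.437,-.39,1.6,0],True); print(x,e.mean(),e.max())
for U in [(272,186),(307,183),(329,398),(293,403)]: print(atz(t,unz(U,5,(345,165)),.164))
```

```text
[ 0.4384 -0.389   1.668 ] 0.4538859823431274 0.7701043666402541
[ 0.4391 -0.394   1.6681 -0.017 ] 0.15429931256848306 0.32201019791642693
[ 0.4391 -0.3914  1.6785] 0.28573657973197797 0.7090788415106886
[ 0.4311 -0.3965  1.6769 -0.0062] 0.1339926103718483 0.34640280448613225
[ 0.439  -0.3901  1.6718] 0.5014576208540475 1.1225862531888993
[ 0.4387 -0.3904  1.6717 -0.0009] 0.49763220315854717 1.0588351910764686
[ 0.4897 -0.3738  0.164 ]
[ 0.4915 -0.3912  0.164 ]
[ 0.385  -0.4003  0.164 ]
[ 0.3823 -0.3825  0.164 ]
```

```bash
python3 go.py .4385 -.3903 .26 95.8
```

```text
cur [ 0.6052 -0.0648  0.2974] yaw 4.52 j7 -0.087 -> shift [-191.8  311.3   37.6] turn -1.5931 alt 1.5485 -4.7347 w 85.2
```

Call:
jog_arm(plan=[-191,311,37,-1.593,85,-191,311,37,-1.593,85,-191,311,37,-1.593,85,-191,311,37,-1.593,85,-191,311,37,-1.593,85,-191,311,37,-1.593,85,-191,311,37,-1.593,85,-191,311,37,-1.593,85,-191,311,37,-1.593,85,-191,311,37,-1.593,85,-191,311,37,-1.593,85,-191,311,37,-1.593,85])

```text
time: 35.52
tool_pos: [0.4387, -0.3909, 0.2606]
orientation: [-0.0, 0.714, 0.7, 0.0]
wrist_force: [0.9, 1.2, -0.3]
width: 0.0849
```

```bash
python3 go.py .4385 -.3903 .22 95.8; python3 -c "
from bench import env;print(env.state()['joints'])"
```

```text
cur [ 0.4387 -0.3909  0.2606] yaw 88.93 j7 1.912 -> shift [ 0.6 -0.2 40.6] turn -0.1199 alt 3.0216 -3.2615 w 84.9
[ 1.16055765  0.43936746 -0.7621225   1.53689326  0.31014984  1.29094509
  1.91165594]
```

Call:
jog_arm(plan=[0.5,0,20,-0.12,85,0.5,0,40,-0.12,85,0.5,0,60,-0.12,85,0.5,0,80,-0.12,85,0.5,0,80,-0.12,60,0.5,0,80,-0.12,60])

```text
time: 36.02
tool_pos: [0.439, -0.3891, 0.1806]
orientation: [-0.001, 0.672, 0.741, 0.0]
wrist_force: [0.9, -0.7, 0.8]
width: 0.0636
```

```bash
python3 - <<'E'
from h import *
s=pic("scene")
cv2.imwrite("pics/d3.png",cv2.resize(s["image"][75:195,65:185],None,fx=5,fy=5,interpolation=2)[:,:,::-1])
E
python3 go.py .4385 -.3903 .13 95.8
```

```text
cur [ 0.4399 -0.3894  0.1818] yaw 95.6 j7 1.963 -> shift [-0.8 -1.5 51.8] turn -0.0035 alt 3.1381 -3.1451 w 60.4
```

View pics/d3.png

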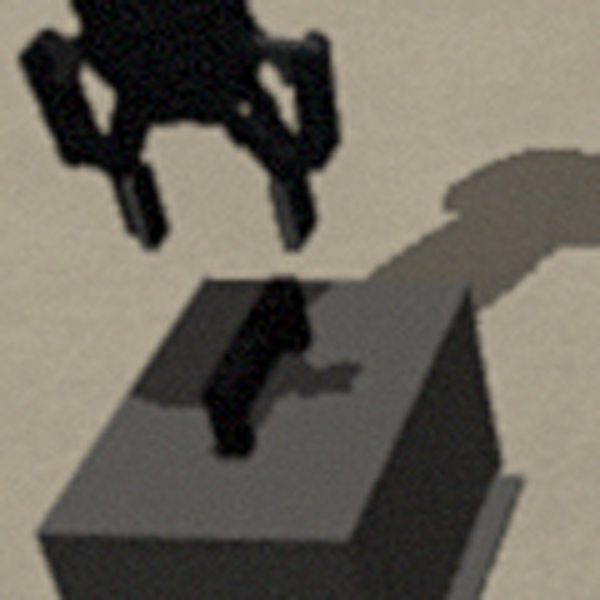

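Call:
jog_arm(plan=[-1,-1,15,0,60,-1,-1,30,0,60,-1,-1,42,0,60,-1,-1,50,0,60,-1,-1,52,0,60,-1,-1,52,0,60,-1,-1,52,0,5,-1,-1,52,0,5,-1,-1,52,0,5,-1,-1,52,0,5,-1,-1,52,0,5,-1,-1,52,0,5])

```text
time: 37.07
tool_pos: [0.4391, -0.39, 0.1297]
orientation: [0.0, 0.672, 0.741, 0.0]
wrist_force: [-1.8, 3.7, 6.5]
width: 0.014
```

Call:
jog_arm(plan=[0,0,0,0,5,0,0,0,0,5,0,0,0,0,5])

```text
time: 37.32
tool_pos: [0.439, -0.39, 0.1297]
orientation: [0.0, 0.672, 0.741, 0.0]
wrist_force: [-1.6, 3.3, 5.4]
width: 0.0137
```

```bash
python3 - <<'E'
from h import *
s=pic("scene")
cv2.imwrite("pics/d4.png",cv2.resize(s["image"][105:225,65:185],None,fx=5,fy=5,interpolation=2)[:,:,::-1])
E
python3 go.py .4385 -.3903 .13 95.8
```

```text
cur [ 0.439  -0.39    0.1297] yaw 95.62 j7 1.925 -> shift [-0.3 -0.6 -0.3] turn -0.0032 alt 3.1384 -3.1448 w 14.1
```

View pics/d4.png

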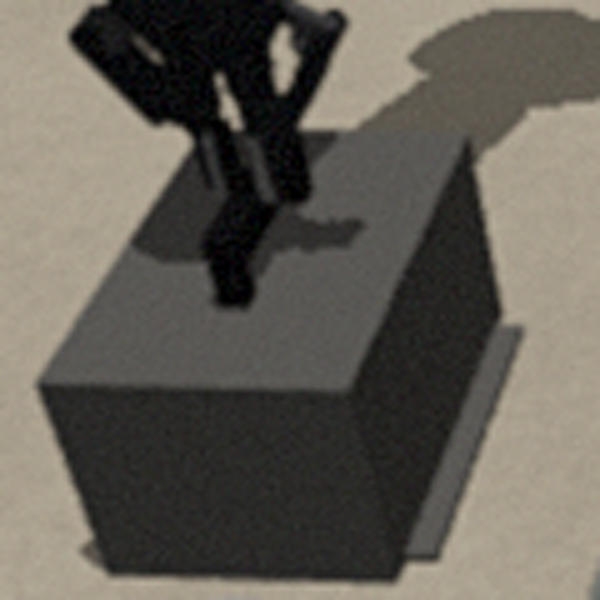

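Call:
jog_arm(plan=[0,0,-10,0,5,0,0,-30,0,5,0,0,-55,0,5,0,0,-80,0,5,0,0,-110,0,5,0,0,-140,0,5,0,0,-170,0,5,0,0,-195,0,5,0,0,-215,0,5,0,0,-215,0,5])

```text
time: 38.2
tool_pos: [0.4401, -0.391, 0.3487]
orientation: [0.003, 0.672, 0.741, 0.0]
wrist_force: [1.4, 0.9, -3.4]
width: 0.0136
```

```bash
python3 - <<'E'
from h import *
s=pic("scene","d5")
E
python3 go.py .5866 -.0476 .345 4.2
```

```text
cur [ 0.4395 -0.3908  0.346 ] yaw 95.58 j7 2.054 -> shift [327.3 179.7   0.6] turn 1.5948 alt 4.7364 -1.5468 w 13.6
```

View pics/d5.png

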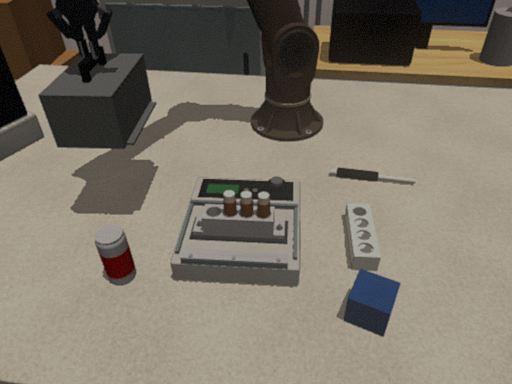

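Call:
jog_arm(plan=[8,4,0,0.04,5,27,15,0,0.13,5,50,27,0,0.24,5,75,41,0,0.35,5,100,55,0,0.47,5,125,69,0,0.59,5,150,82,0,0.71,5,175,96,0,0.83,5,200,110,0,0.95,5,225,124,0,1.07,5,250,137,0,1.19,5,270,148,0,1.3,5])

```text
time: 39.25
tool_pos: [0.5593, -0.1051, 0.3421]
orientation: [-0.001, 0.984, 0.181, -0.001]
wrist_force: [-0.6, 0.7, -4.2]
width: 0.0139
```

```bash
python3 go.py .5866 -.0476 .345 4.2
```

```text
cur [ 0.5593 -0.1051  0.3421] yaw 20.84 j7 0.274 -> shift [ 46. -44.  -3.] turn 0.2904 alt 3.432 -2.8512 w 13.9
```

Call:
jog_arm(plan=[15,-14,0,0.1,5,30,-28,0,0.2,5,42,-39,0,0.28,5,45,-42,-1,0.29,5,45,-42,-1,0.29,5,45,-42,-1,0.29,5,45,-42,-1,0.29,5])

```text
time: 39.83
tool_pos: [0.5861, -0.0537, 0.3444]
orientation: [0.0, 0.999, 0.039, -0.001]
wrist_force: [-0.3, 0.0, -4.1]
width: 0.0141
```

```bash
python3 - <<'E'
from h import *
s=pic("scene","d6");t=pic("top","d7")
E
python3 go.py .5866 -.0476 .345 4.2
```

```text
cur [ 0.5862 -0.0535  0.3448] yaw 4.43 j7 -0.101 -> shift [ 0.8 -5.8 -0.2] turn 0.004 alt 3.1456 -3.1376 w 13.7
```

View pics/d6.png

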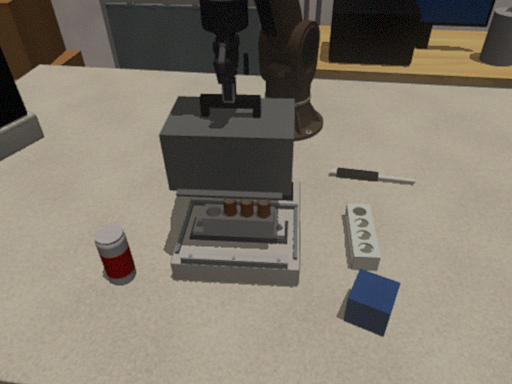

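View pics/d7.png

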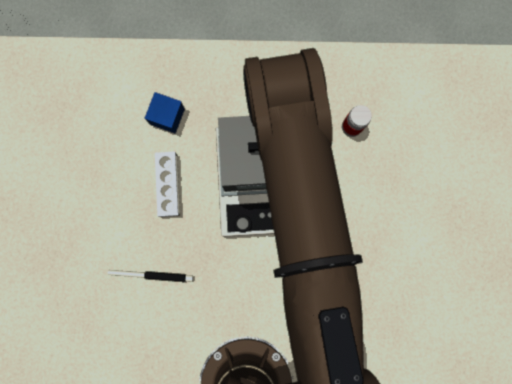

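Run:
```python
import cv2
s=cv2.imread("pics/d6.png"); cv2.imwrite("pics/d8.png",cv2.resize(s[80:210,155:310],None,fx=4.6,fy=4.6,interpolation=2))
```

```text
(no output)
```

View pics/d8.png

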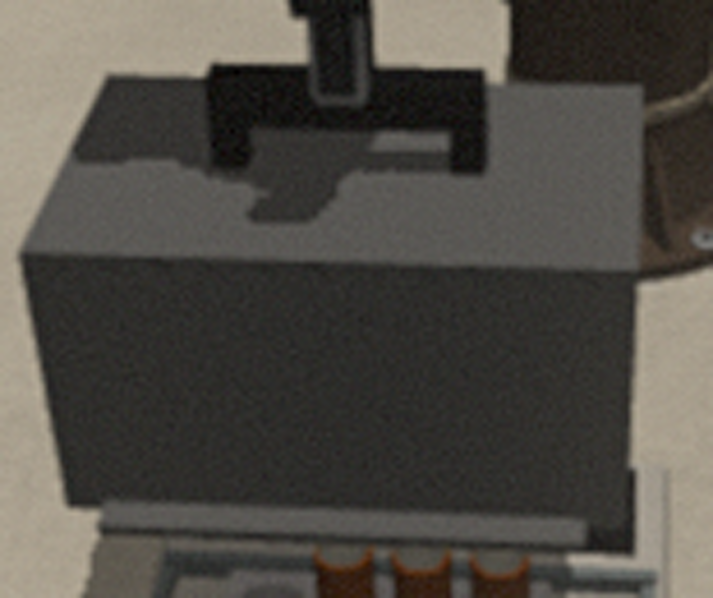

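```bash
cat > cov.py <<'E'
from fit import *
def covfit(s,pts,k,o,zs,extra=()):
    M=[[.075,-.117,.124],[.075,.117,.124],[-.075,-.117,.124],[-.075,.117,.124]]
    obs=[(s,M[:len(pts)],unz(pts,k,o))]
    x,e=fit(obs,[.59,-.05,.075],False,zs); print("fixed z",x,e.mean(),e.max())
    x,e=fit(obs,[.59,-.05,.075,zs],True); print("free z",x,e.mean(),e.max())
E
python3 - <<'E'
from cov import *
s=pic("scene")
covfit(s,[(22,256),(638,270),(108,77),(642,88)],4.6,(155,80),.3448-.1297)
E
```

```text
fixed z [ 0.5878 -0.0544  0.0844] 0.3541429314548008 0.7014794092610828
free z [ 0.5828 -0.0556  0.0852  0.212 ] 0.14086025907485045 0.23842829150493117
```

Call:
jog_arm(plan=[-2,-5.8,0,0.005,5,-2,-5.8,10,0.005,5,-2,-5.8,25,0.005,5,-2,-5.8,40,0.005,5,-2,-5.8,55,0.005,5,-2,-5.8,70,0.005,5,-2,-5.8,85,0.005,5,-2,-5.8,100,0.005,5,-2,-5.8,115,0.005,5,-2,-5.8,125,0.005,5,-2,-5.8,130,0.005,5,-2,-5.8,130,0.005,5])

```text
time: 40.98
tool_pos: [0.5834, -0.0464, 0.2139]
orientation: [-0.0, 0.999, 0.037, -0.001]
wrist_force: [-0.2, 0.3, -3.5]
width: 0.0137
```

Call:
jog_arm(plan=[0,0,0,0,5,0,0,0,0,5])

```text
time: 41.15
tool_pos: [0.5847, -0.0462, 0.2161]
orientation: [-0.0, 0.999, 0.037, 0.001]
wrist_force: [0.3, -0.4, -3.7]
width: 0.0143
```

```bash
python3 - <<'E'
from h import *
s=pic("scene")
cv2.imwrite("pics/e1.png",cv2.resize(s["image"][150:285,155:310],None,fx=4.6,fy=4.6,interpolation=2)[:600,:,::-1])
E
python3 go.py .5846 -.0476 .345 4.2
```

```text
cur [ 0.5848 -0.0462  0.2161] yaw 4.2 j7 -0.168 -> shift [-1.000e-01  1.400e+00 -1.289e+02] turn 0.0001 alt 3.1417 -3.1415 w 14.0
```

View pics/e1.png

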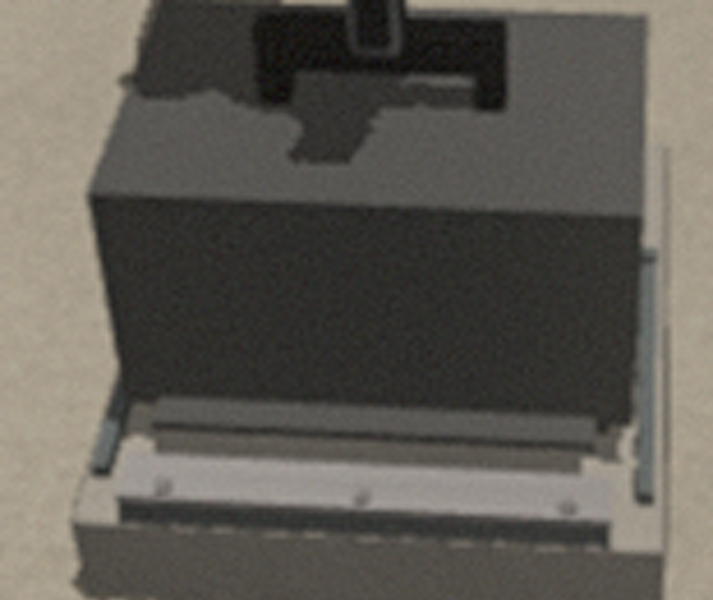

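Run:
```python
from fit import *
s=pic("scene")
M=[[.075,-.117,.124],[.075,.117,.124],[-.075,.117,.124],[.075,-.117,0],[.091,-.1,.005],[.091,.1,.005]]
uv=unz([(92,195),(642,215),(647,15),(122,398),(153,426),(595,442)],4.6,(155,150))
x,e=fit([(s,M,uv)],[.59,-.05,.075],False,.0864); print(x,e)
x,e=fit([(s,M,uv)],[.59,-.05,.075,.0864],True); print(x,e)
# heater from ledge: top strip corners (front edge x=.079,z=.078,y=+-.110; back edge)
H=[[.079,-.110,.078],[.079,.110,.078]]
print((proj(s,[.6058+.079*np.cos(.0792)-y*np.sin(.0792),-.0474+.079*np.sin(.0792)+y*np.cos(.0792),.078])-[155,150])*4.6 if 0 else "")
for y in (-.11,0,.11):
  for dx in (0,.017):
    X=[.6058+(.079+dx)*np.cos(.0792)-y*np.sin(.0792),-.0474+(.079+dx)*np.sin(.0792)+y*np.cos(.0792),.078]; print(y,dx,(proj(s,X)-[155,150])*4.6+2)
```

```text
[ 0.5851 -0.0479  0.0786] [[1.2317 0.1575]
 [0.3964 0.1374]
 [0.0364 0.2634]
 [0.6971 1.041 ]
 [0.0241 0.9123]
 [0.1425 0.0655]]
[ 0.5831 -0.0483  0.0785  0.0846] [[0.9747 0.0884]
 [0.2433 0.2047]
 [0.088  0.0746]
 [0.9053 0.9653]
 [0.1679 1.0015]
 [0.2516 0.0276]]

-0.11 0 [[128.7098 455.4016]]
-0.11 0.017 [[120.4342 483.2347]]
0 0 [[368.8754 466.7509]]
0 0.017 [[364.2399 495.0032]]
0.11 0 [[613.2198 478.2977]]
0.11 0.017 [[612.3539 506.9797]]
```

Call:
jog_arm(plan=[0,0,4,0,5,0,0,8,0,5,0,0,12,0,5,0,0,14,0,5,0,0,16,0,5,0,0,16,0,5])

```text
time: 41.75
tool_pos: [0.5865, -0.0462, 0.2008]
orientation: [0.0, 0.999, 0.037, 0.003]
wrist_force: [3.7, -0.4, 7.4]
width: 0.0138
```

Call:
jog_arm(plan=[0,0,1.5,0,5,0,0,3,0,5,0,0,4,0,5,0,0,4,0,5])

```text
time: 42.08
tool_pos: [0.5892, -0.046, 0.1995]
orientation: [0.0, 0.999, 0.036, 0.006]
wrist_force: [6.2, 0.2, 19.3]
width: 0.014
```

```bash
python3 - <<'E'
from h import *
s=pic("scene")
cv2.imwrite("pics/e2.png",cv2.resize(s["image"][150:285,155:310],None,fx=4.6,fy=4.6,interpolation=2)[:600,:,::-1])
E
python3 go.py .5846 -.0476 .345 4.2
```

```text
cur [ 0.5891 -0.046   0.1995] yaw 4.18 j7 -0.179 -> shift [  -3.     1.4 -145.5] turn -0.0004 alt 3.1412 -3.142 w 13.8
```

View pics/e2.png

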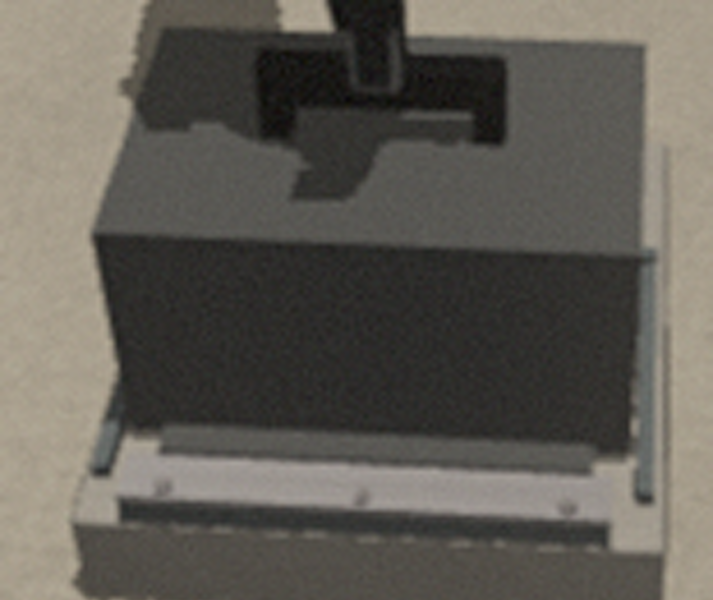

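Call:
jog_arm(plan=[0,0,-1.5,0,5,0,0,-3,0,5,0,0,-3,0,16,0,0,-3,0,18,0,0,-3,0,20,0,0,-3,0,23,0,0,-3,0,26,0,0,-3,0,30,0,0,-3,0,34,0,0,-3,0,38,0,0,-3,0,42,0,0,-3,0,46])

```text
time: 43.13
tool_pos: [0.5838, -0.0464, 0.198]
orientation: [0.0, 0.999, 0.037, -0.0]
wrist_force: [0.6, -0.5, -0.3]
width: 0.0461
```

```bash
python3 - <<'E'
from h import *
s=pic("scene","sc3");t=pic("top","tc3")
cv2.imwrite("pics/e3.png",cv2.resize(s["image"][150:285,155:310],None,fx=4.6,fy=4.6,interpolation=2)[:600,:,::-1])
places(["cover_lip","cover_handle"],[s,t])
E
python3 go.py .5846 -.0476 .345 4.2
```

```text
cover_lip s [([0.6765, -0.0396, 0.063], 0.86)]
cover_lip t []
cover_handle s [([0.5943, -0.0468, 0.2219], 0.82)]
cover_handle t []
cur [ 0.5841 -0.0463  0.1982] yaw 4.2 j7 -0.177 -> shift [   0.4    1.3 -146.8] turn 0.0 alt 3.1416 -3.1416 w 45.8
```

View pics/e3.png

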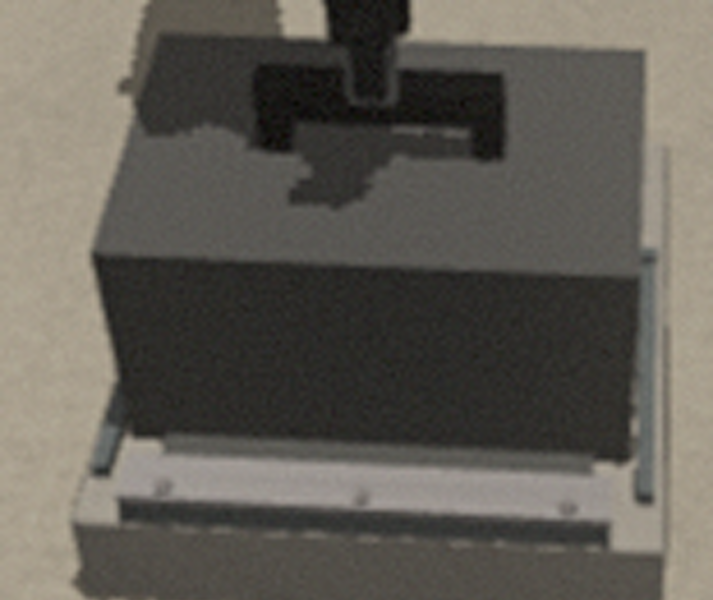

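```bash
cat > tilt.py <<'E'
from fit import *
HS=np.array([.6058,-.0474,.0792])  # heater in scene frame
def tfit(s,M,uv,k,o):
    M=np.array(M,float); uv=unz(uv,k,o)
    def T(p,P):
        R=(Ro.from_euler("z",p[2])*Ro.from_euler("y",-p[3])).as_matrix()  # p3>0: front down? see below
        return P@R.T+[p[0],p[1],p[4]]
    f=lambda p:(proj(s,T(p,M))-uv).ravel()
    g=lambda p: np.r_[f(p)]
    r=least_squares(g,[.59,-.048,.079,0.,.065],loss="soft_l1")
    p=r.x; lip=T(p,np.array([[.091,0,.0025]]))[0]; h=T(p,np.array([[0,0,.153]]))[0]
    c,sn=np.cos(HS[2]),np.sin(HS[2]); L=HS[:2]+.079*np.array([c,sn]); d=lip[:2]-L
    print("pose",p,"tilt(front up +)",-p[3],"lip",lip,"in ledge x,y,z mm",1000*np.array([c*d[0]+sn*d[1],-sn*d[0]+c*d[1],lip[2]-.06]),"handle",h,"err",np.abs(f(p)).round(2))
    return p
C={"rtl":[.075,-.117,.124],"rtr":[.075,.117,.124],"ftl":[-.075,-.117,.124],"ftr":[-.075,.117,.124],"rbl":[.075,-.117,0],"rbr":[.075,.117,0]}
E
python3 - <<'E'
from tilt import *
s=pic("scene")
tfit(s,[C[k] for k in ("rtl","rtr","ftl","ftr","rbl","rbr")],[(95,255),(642,275),(160,33),(645,50),(132,436),(630,460)],4.6,(155,150))
E
```

```text
pose [ 0.5802 -0.0485  0.0806 -0.0822  0.0644] tilt(front up +) 0.08220364015834622 lip [ 0.6708 -0.0412  0.0594] in ledge x,y,z mm [-13.6666   1.0221  -0.618 ] handle [ 0.5928 -0.0475  0.2168] err [0.44 0.23 0.27 0.08 0.13 0.1  0.03 0.3  0.69 0.34 0.08 0.02]
```

Now tilted by about 0.08 rad, front rim on the stop bar and lip just in front of the ledge, with its edge partly hidden at (380,460). Next I'll push the handle back gently with the front finger, fingers straddling the bar.

Call:
jog_arm(plan=[3,0,3,0,40,7,0,6,0,34,11,0,6,0,30,14,0,6,0,30,17,0,6,0,30,20,0,6,0,30,20,0,6,0,30])

```text
time: 44.07
tool_pos: [0.6042, -0.0448, 0.192]
orientation: [-0.0, 0.999, 0.037, -0.0]
wrist_force: [-0.9, 0.3, -0.8]
width: 0.0298
```

```bash
python3 - <<'E'
from h import *
s=pic("scene")
cv2.imwrite("pics/e4.png",cv2.resize(s["image"][150:285,155:310],None,fx=4.6,fy=4.6,interpolation=2)[:600,:,::-1])
places(["cover_lip","cover_handle"],[s])
E
python3 go.py .5846 -.0476 .345 4.2
```

```text
cover_lip s [([0.6764, -0.0411, 0.0628], 0.87)]
cover_handle s [([0.5971, -0.0483, 0.2263], 0.62)]
cur [ 0.6037 -0.0449  0.1919] yaw 4.2 j7 -0.186 -> shift [ -19.4    1.3 -153.1] turn 0.0001 alt 3.1417 -3.1415 w 30.0
```

View pics/e4.png

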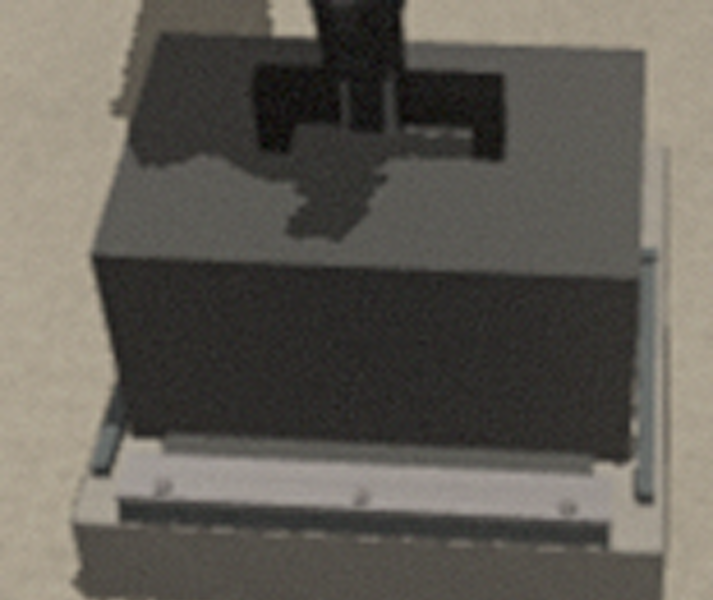

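Call:
jog_arm(plan=[1,0,0,0,30,2.5,0,0,0,30,4,0,0,0,30,5.5,0,0,0,30,7,0,0,0,30,8,0,0,0,30,8,0,0,0,30])

```text
time: 44.8
tool_pos: [0.6124, -0.0443, 0.1922]
orientation: [-0.0, 0.999, 0.037, 0.0]
wrist_force: [-4.5, -0.2, 3.2]
width: 0.0303
```

```bash
python3 - <<'E'
from h import *
s=pic("scene")
cv2.imwrite("pics/e5.png",cv2.resize(s["image"][150:285,155:310],None,fx=4.6,fy=4.6,interpolation=2)[:600,:,::-1])
E
python3 go.py .5846 -.0476 .345 4.2
```

```text
cur [ 0.6122 -0.0443  0.1921] yaw 4.2 j7 -0.188 -> shift [ -27.8    1.3 -152.9] turn 0.0 alt 3.1416 -3.1416 w 29.7
```

View pics/e5.png

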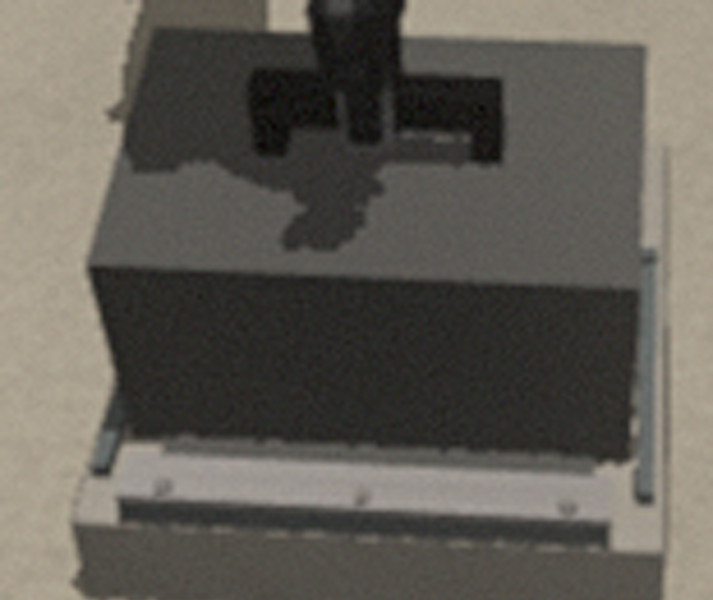

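Run:
```python
from tilt import *
s=pic("scene")
tfit(s,[C[k] for k in ("rtl","rtr","ftl","ftr","rbl","rbr")],[(90,266),(641,289),(150,29),(646,44),(132,438),(630,461)],4.6,(155,150))
```

```text
pose [ 0.5835 -0.0484  0.0824 -0.1411  0.0711] tilt(front up +) 0.14106298933785966 lip [ 0.6736 -0.041   0.0607] in ledge x,y,z mm [-10.8791   1.0588   0.7369] handle [ 0.6049 -0.0466  0.2225] err [0.66 0.21 0.05 0.16 0.6  0.05 0.2  0.09 0.26 0.15 0.11 0.06]
```

Pushing at the handle tips it (tilt 0.14) rather than sliding it. I'll ease it back onto the stop bar and push lower on the front wall instead.

Call:
jog_arm(plan=[-2,0,0,0,30,-4,0,0,0,30,-6,0,0,0,30,-8,0,0,0,30,-10,0,0,0,30,-12,0,0,0,32,-12,0,0,0,40,-12,0,0,0,46,-12,0,-20,0,46,-12,0,-55,0,46,-12,0,-90,0,30,-12,0,-90,0,0])

```text
time: 45.9
tool_pos: [0.6034, -0.0442, 0.2894]
orientation: [0.0, 0.999, 0.037, 0.005]
wrist_force: [0.2, 0.6, 1.0]
width: 0.023
```

```bash
python3 - <<'E'
from h import *
s=pic("scene")
cv2.imwrite("pics/e6.png",cv2.resize(s["image"][150:285,155:310],None,fx=4.6,fy=4.6,interpolation=2)[:600,:,::-1])
E
python3 go.py .46 -.056 .25 4.2
```

```text
cur [ 0.6025 -0.0445  0.2863] yaw 4.21 j7 -0.143 -> shift [-143.2    1.    35.2] turn 0.0001 alt 3.1417 -3.1415 w 15.4
```

View pics/e6.png

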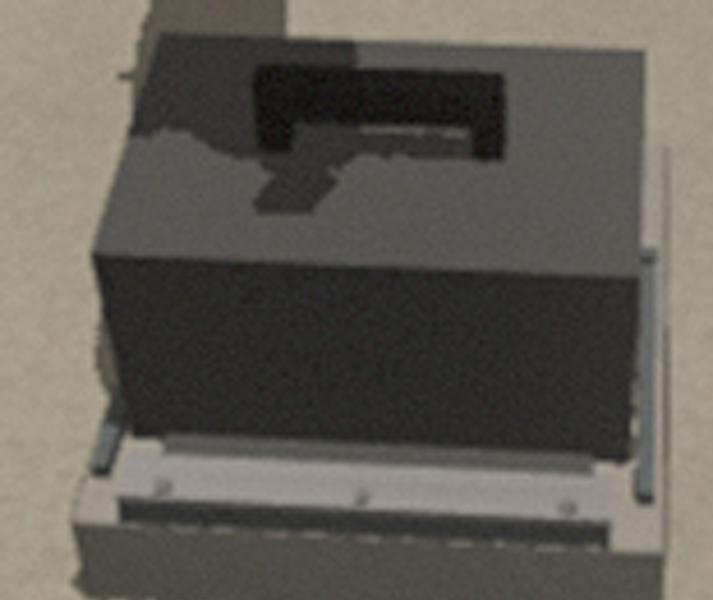

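Call:
jog_arm(plan=[-40,0,0,-0.12,0,-80,-1,0,-0.24,0,-120,-2,0,-0.36,0,-153,-2,0,-0.5,0,-153,-2,10,-1.571,0,-153,-2,30,-1.571,0,-153,-2,60,-1.571,0,-153,-2,60,-1.571,0,-153,-2,60,-1.571,0,-153,-2,60,-1.571,0,-153,-2,60,-1.571,0,-153,-2,60,-1.571,0])

```text
time: 46.95
tool_pos: [0.4471, -0.0544, 0.2215]
orientation: [-0.0, 0.709, 0.705, -0.0]
wrist_force: [0.8, 0.4, 0.3]
width: 0.0
```

Call:
jog_arm(plan=[0,0,0,-0.2,0,0,0,0,-0.2,0,0,0,0,-0.2,0])

```text
time: 47.2
tool_pos: [0.4471, -0.0545, 0.2215]
orientation: [-0.0, 0.636, 0.771, -0.0]
wrist_force: [0.4, -0.0, 0.3]
width: 0.0001
```

```bash
python3 - <<'E'
from h import *
t=pic("top"); s=pic("scene")
cv2.imwrite("pics/e7.png",np.hstack([cv2.resize(t["image"][90:260,180:340],None,fx=2.5,fy=2.5,interpolation=2),cv2.resize(s["image"][90:260,150:310],None,fx=2.5,fy=2.5,interpolation=2)])[:,:,::-1])
E
python3 go.py .48 -.053 .14 94.2
```

```text
cur [ 0.4472 -0.0545  0.2218] yaw 100.56 j7 1.527 -> shift [-4.6 32.6 81.7] turn 0.1111 alt 3.2527 -3.0305 w -0.2
```

View pics/e7.png

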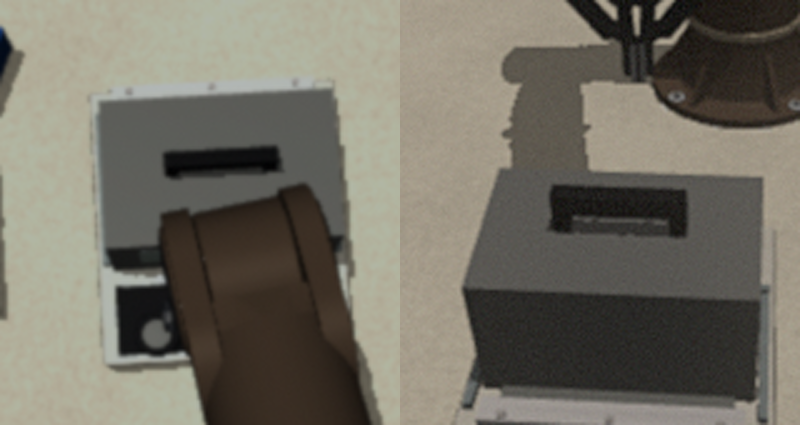

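Call:
jog_arm(plan=[0,0,20,0.11,0,0,0,45,0.11,0,0,0,70,0.11,0,0,0,82,0.11,0,0,5,82,0.11,0,0,15,82,0.11,0,0,25,82,0.11,0,0,33,82,0.11,0,0,37,82,0.11,0,0,37,82,0.11,0,0,37,82,0.11,0])

```text
time: 48.22
tool_pos: [0.4841, -0.0473, 0.1404]
orientation: [0.0, 0.679, 0.734, 0.0]
wrist_force: [-0.4, 0.1, -1.0]
width: 0.0003
```

```bash
python3 - <<'E'
from h import *
t=pic("top"); s=pic("scene")
cv2.imwrite("pics/e8.png",np.hstack([cv2.resize(t["image"][90:260,180:340],None,fx=2.5,fy=2.5,interpolation=2),cv2.resize(s["image"][90:260,150:310],None,fx=2.5,fy=2.5,interpolation=2)])[:,:,::-1])
E
python3 go.py .48 -.053 .14 94.2
```

```text
cur [ 0.4835 -0.0475  0.1403] yaw 94.44 j7 1.275 -> shift [-5.2 -3.9  0.3] turn 0.0041 alt 3.1457 -3.1375 w -0.2
```

View pics/e8.png

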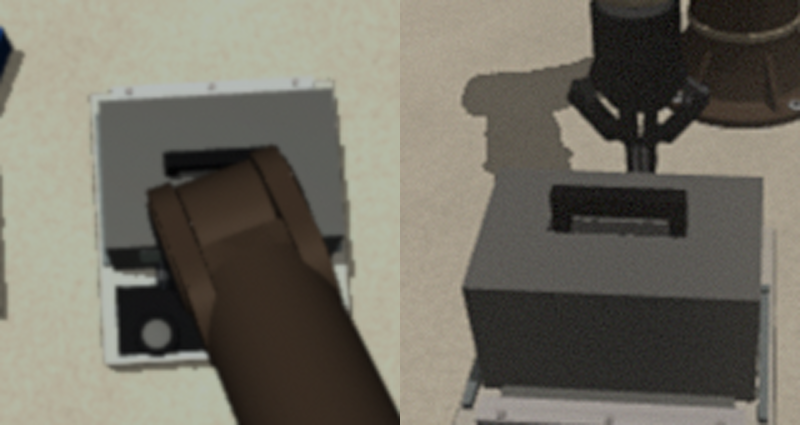

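Call:
jog_arm(plan=[-5,4,0,0,0,-5,8,0,0,0,-5,11,0,0,0,-5,14,0,0,0,-5,16,0,0,0,-5,16,0,0,0])

```text
time: 48.82
tool_pos: [0.5006, -0.051, 0.1402]
orientation: [-0.0, 0.679, 0.734, 0.0]
wrist_force: [0.6, 0.6, 0.1]
width: -0.0002
```

Call:
jog_arm(plan=[0,1,0,0,0,0,2,0,0,0,0,3,0,0,0,0,4,0,0,0,0,5,0,0,0,0,5,0,0,0])

```text
time: 49.32
tool_pos: [0.5053, -0.0508, 0.1402]
orientation: [0.0, 0.679, 0.734, 0.0]
wrist_force: [-0.0, -0.2, 0.0]
width: 0.0003
```

```bash
python3 - <<'E'
from h import *
s=pic("scene")
cv2.imwrite("pics/e9.png",cv2.resize(s["image"][150:285,155:310],None,fx=4.6,fy=4.6,interpolation=2)[:600,:,::-1])
E
python3 go.py .48 -.053 .14 94.2
```

```text
cur [ 0.5051 -0.0508  0.1402] yaw 94.44 j7 1.273 -> shift [ -0.2 -25.2   0.2] turn 0.0042 alt 3.1458 -3.1374 w -0.2
```

View pics/e9.png

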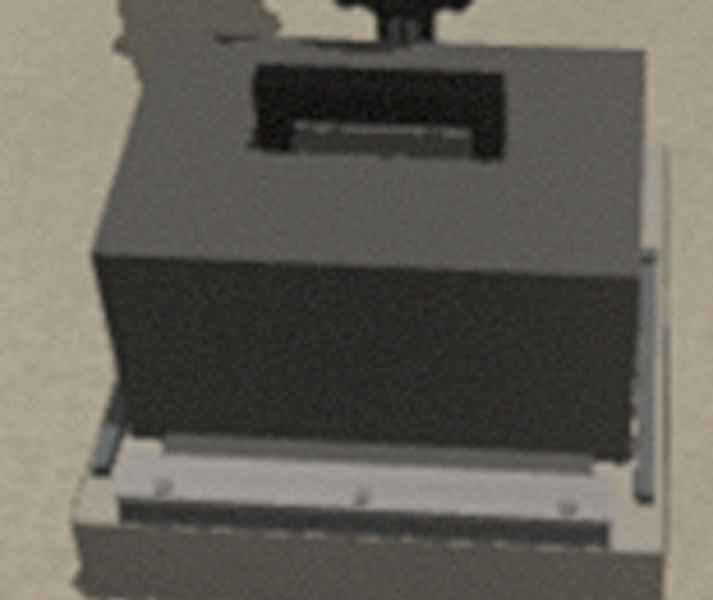

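Call:
jog_arm(plan=[0,1,0,0,0,0,2,0,0,0,0,3,0,0,0,0,4,0,0,0,0,5,0,0,0,0,6,0,0,0,0,7,0,0,0,0,8,0,0,0,0,8,0,0,0])

```text
time: 50.12
tool_pos: [0.5133, -0.0502, 0.1401]
orientation: [0.0, 0.679, 0.734, 0.0]
wrist_force: [-2.1, -0.2, -1.3]
width: -0.0003
```

```bash
python3 - <<'E'
from h import *
s=pic("scene")
cv2.imwrite("pics/e10.png",cv2.resize(s["image"][150:285,155:310],None,fx=4.6,fy=4.6,interpolation=2)[:600,:,::-1])
E
python3 go.py .48 -.053 .14 94.2
```

```text
cur [ 0.5133 -0.0502  0.1401] yaw 94.44 j7 1.269 -> shift [ -0.2 -33.4   0.1] turn 0.0042 alt 3.1458 -3.1374 w -0.0
```

View pics/e10.png

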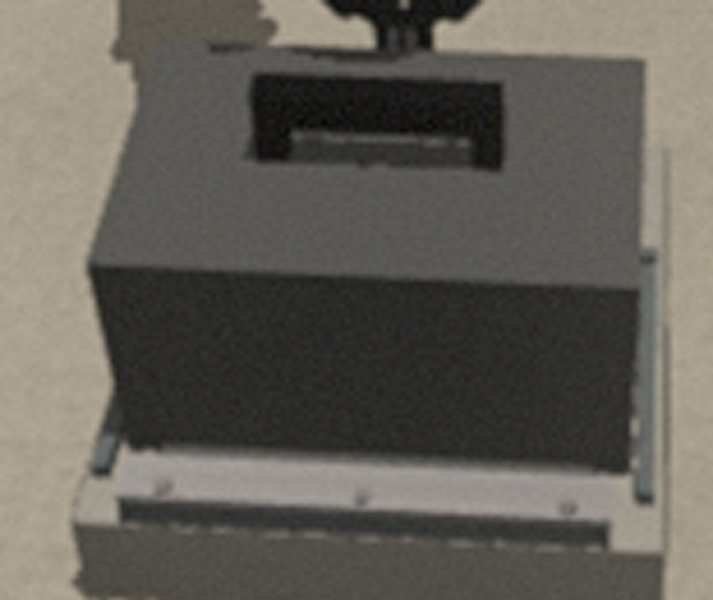

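It slides now. Fitting the pose.

Run:
```python
from tilt import *
s=pic("scene")
tfit(s,[C[k] for k in ("rtl","rtr","ftr","rbl","rbr")],[(91,265),(641,288),(645,59),(129,447),(630,470)],4.6,(155,150))
```

```text
pose [ 0.5861 -0.0481  0.0783 -0.084   0.0634] tilt(front up +) 0.08397104307908093 lip [ 0.6767 -0.041   0.0583] in ledge x,y,z mm [-7.7979  0.8086 -1.7313] handle [ 0.5989 -0.0471  0.2159] err [0.28 0.05 0.22 0.13 0.   0.27 0.77 0.16 0.06 0.31]
```

```bash
cat >> tilt.py <<'E'
def cfit(s,keys,uv,k=4.6,o=(155,150),lipz=.060):
    M=np.array([C[q] for q in keys],float); uv=unz(uv,k,o)
    def T(p,P):
        R=(Ro.from_euler("z",p[2])*Ro.from_euler("y",p[3])).as_matrix()
        z=lipz-(R@np.array([.091,0,0]))[2]
        return P@R.T+[p[0],p[1],z]
    f=lambda p:(proj(s,T(p,M))-uv).ravel()
    p=least_squares(f,[.59,-.048,.079,.08],loss="soft_l1").x
    lip=T(p,np.array([[.091,0,.0025]]))[0]; h=T(p,np.array([[0,0,.153]]))[0]
    c,sn=np.cos(HS[2]),np.sin(HS[2]); L=HS[:2]+.079*np.array([c,sn]); d=lip[:2]-L
    print("C yaw,tilt",p[2:],"lip in ledge mm",1000*np.array([c*d[0]+sn*d[1],-sn*d[0]+c*d[1],lip[2]-.06]),"handle",h,"err",np.abs(f(p)).round(2))
E
python3 - <<'E'
from tilt import *
s=pic("scene")
K=("rtl","rtr","ftr","rbl","rbr")
cfit(s,K,[(91,265),(641,288),(645,59),(129,447),(630,470)])
cfit(s,("rtl","rtr","ftl","ftr","rbl","rbr"),[(95,255),(642,275),(160,33),(645,50),(132,436),(630,460)])
E
```

```text
C yaw,tilt [0.078  0.0829] lip in ledge mm [-3.3748  1.2135  2.4914] handle [ 0.6031 -0.0463  0.22  ] err [0.9  0.24 0.06 0.27 0.26 0.67 0.26 0.31 0.17 0.52]
C yaw,tilt [0.0802 0.0779] lip in ledge mm [-10.1878   1.3925   2.4924] handle [ 0.5955 -0.0469  0.2196] err [0.83 0.45 0.03 0.08 0.07 0.08 0.21 0.45 0.34 0.52 0.29 0.27]
```

Call:
jog_arm(plan=[0,1,0,0,0,0,2,0,0,0,0,3,0,0,0,0,4,0,0,0,0,5,0,0,0,0,6,0,0,0,0,7,0,0,0,0,8,0,0,0,0,8,0,0,0])

```text
time: 51.02
tool_pos: [0.5213, -0.0495, 0.1402]
orientation: [0.0, 0.679, 0.734, 0.0]
wrist_force: [-1.7, 0.3, -1.8]
width: -0.0003
```

```bash
python3 - <<'E'
from h import *
s=pic("scene");t=pic("top")
cv2.imwrite("pics/e11.png",cv2.resize(s["image"][150:285,155:310],None,fx=4.6,fy=4.6,interpolation=2)[:600,:,::-1])
cv2.imwrite("pics/e12.png",cv2.resize(t["image"][105:255,195:335],None,fx=4,fy=4,interpolation=2)[:,:,::-1])
E
python3 go.py .48 -.053 .14 94.2
```

```text
cur [ 0.5212 -0.0496  0.1402] yaw 94.44 j7 1.265 -> shift [ -0.2 -41.3   0.2] turn 0.0042 alt 3.1458 -3.1374 w -0.3
```

View pics/e11.png

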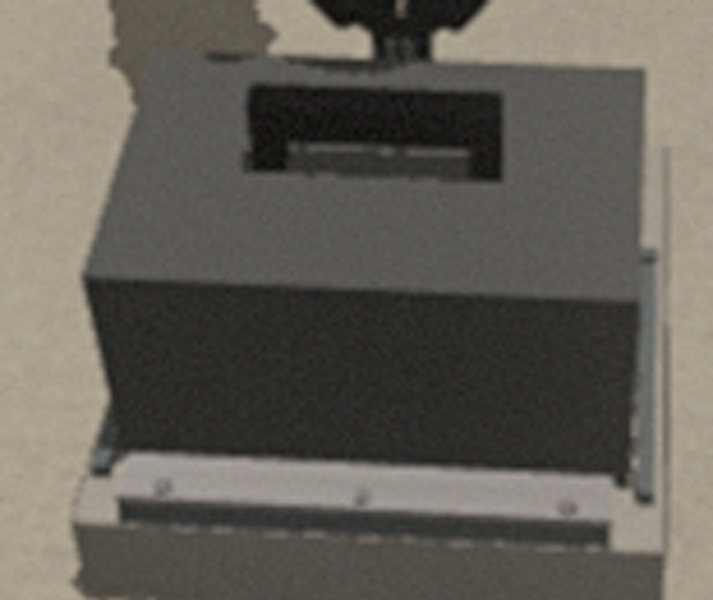

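View pics/e12.png

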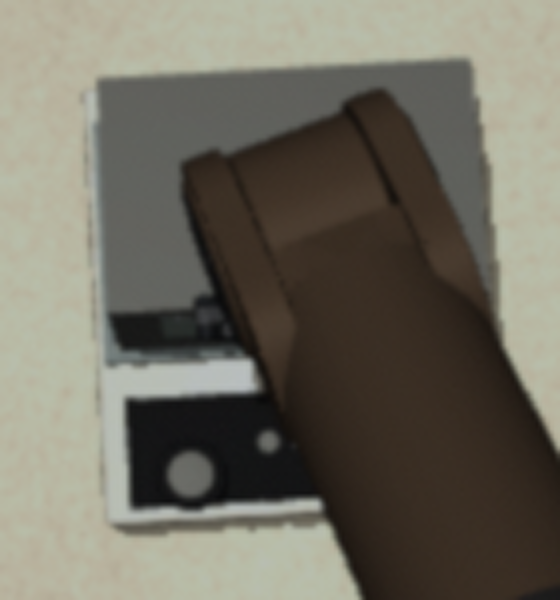

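Run:
```python
from tilt import *
s=pic("scene"); t=pic("top")
cfit(s,("rtl","rtr","ftr"),[(85,275),(640,303),(645,70)])
cfit(s,("rtl","rtr","ftr","rbl","rbr"),[(85,275),(640,303),(645,70),(120,456),(628,480)])
# front rim left corner in top view e12 (118,347)?, z~.072
print(atz(t,unz((117,346),4,(195,105)),.072))
# top-frame heater .6037,-.0447,.0703: local coords
p=atz(t,unz((117,346),4,(195,105)),.072)[:2]-[.6037,-.0447]; c,sn=np.cos(.0703),np.sin(.0703); print(c*p[0]+sn*p[1],-sn*p[0]+c*p[1])
places=[(97,80),(470,60)]
for U in places:
  q=atz(t,unz(U,4,(195,105)),.06+.124-.006)[:2]-[.6037,-.0447]; print("rear top corner local",c*q[0]+sn*q[1],-sn*q[0]+c*q[1])
```

```text
C yaw,tilt [0.0727 0.0697] lip in ledge mm [6.419  0.9956 2.4939] handle [ 0.6108 -0.0455  0.219 ] err [0.6  0.19 0.13 0.4  0.47 0.04]
C yaw,tilt [0.0703 0.0896] lip in ledge mm [3.6326 0.1284 2.49  ] handle [ 0.6112 -0.0462  0.2205] err [0.97 0.1  0.33 0.49 0.29 1.1  1.15 0.37 0.09 1.07]
[0.5197 0.0691 0.072 ]
-0.07575400246600532 0.11944612037696418
rear top corner local 0.08016076151130387 0.11807208137693098
rear top corner local 0.08031630795148514 -0.11608493056388691
```

Call:
jog_arm(plan=[0,-4,0,0,0,0,-15,0,0,0,0,-35,-5,0,0,0,-65,-15,0,0,0,-70,-55,0.1,10,0,-70,-95,0.22,20,0,-70,-135,0.34,40,0,-70,-150,0.46,40,0,-70,-150,0.58,40,0,-70,-150,0.7,40,0,-70,-150,0.8,40,0,-70,-150,0.9,40])

```text
time: 52.22
tool_pos: [0.4507, -0.055, 0.2904]
orientation: [0.001, 0.932, 0.363, 0.0]
wrist_force: [-0.1, -0.5, 0.5]
width: 0.0401
```

```bash
python3 go.py .610 -.0452 .28 4.2;python3 - <<'E'
from h import *
s=pic("scene")
cv2.imwrite("pics/e13.png",cv2.resize(s["image"][150:285,155:310],None,fx=4.6,fy=4.6,interpolation=2)[:600,:,::-1])
E
```

```text
cur [ 0.4507 -0.055   0.2904] yaw 42.58 j7 0.628 -> shift [123.9 100.6  10.5] turn 0.6699 alt 3.8115 -2.4717 w 40.1
```

View pics/e13.png

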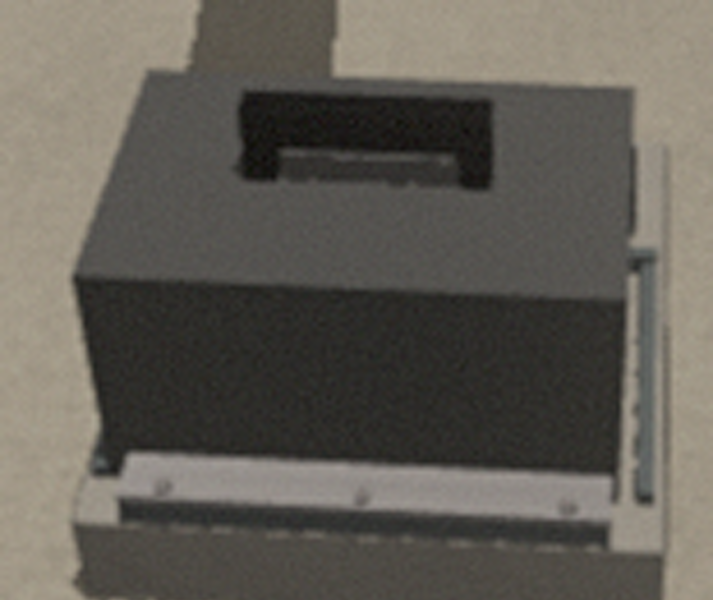

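Run:
```python
from tilt import *
s=pic("scene"); t=pic("top","tf")
uv=[(77,275),(626,300),(148,71),(634,89)]
cfit(s,("rtl","rtr","ftl","ftr"),uv)
tfit(s,[C[k] for k in ("rtl","rtr","ftl","ftr")],uv,4.6,(155,150))
cv2.imwrite("pics/e14.png",cv2.resize(t["image"][105:255,195:335],None,fx=4,fy=4,interpolation=2)[:,:,::-1])
```

```text
C yaw,tilt [ 0.075  -0.0086] lip in ledge mm [14.2068 -3.989   2.4999] handle [ 0.607  -0.0509  0.2122] err [1.12 0.06 0.54 0.2  0.1  0.07 0.19 0.04]
pose [ 0.6013 -0.0521  0.0757 -0.0022  0.0544] tilt(front up +) 0.0021775506279448588 lip [ 0.692  -0.0453  0.0567] in ledge x,y,z mm [ 7.1103 -4.6804 -3.3027] handle [ 0.6016 -0.0521  0.2074] err [0.34 0.16 0.12 0.09 0.5  0.05 0.22 0.13]
```

View pics/e14.png

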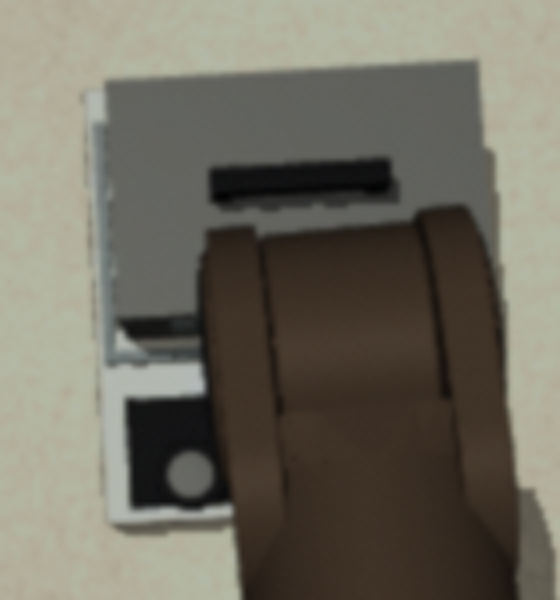

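The cover changed between e11 and e13: it moved about 5 mm to −y and its front is now off the stop bar, so it lies level with the lip under the ledge. My fingers had already left, so this is probably the announced knock. I can't confirm that it was hooked long enough while tilted. I'll redo the manoeuvre: raise the front by pushing the handle back, then swing it down held.

```bash
python3 go.py .603 -.050 .28 4.2;python3 - <<'E'
from tilt import *
s=pic("scene")
uv=unz([(77,275),(626,300),(148,71),(634,89)],4.6,(155,150))
x,e=fit([(s,[C[k] for k in ("rtl","rtr","ftl","ftr")],uv)],[.6,-.05,.075],False,.060); print(x,e)
d=x[:2]-HS[:2]; print("local",np.cos(.0792)*d[0]+np.sin(.0792)*d[1],-np.sin(.0792)*d[0]+np.cos(.0792)*d[1])
t=pic("top")
uv=unz([(103,82),(477,62)],4,(195,105)); 
for u in uv:
  q=atz(t,u,.184)[:2]-[.6037,-.0447]; print("top rear corners local",np.cos(.0703)*q[0]+np.sin(.0703)*q[1],-np.sin(.0703)*q[0]+np.cos(.0703)*q[1])
for U in [(210,172),(390,160)]: print("handle bar top ends, rear edge", atz(t,unz(U,4,(195,105)),.224))
E
```

```text
cur [ 0.4508 -0.0549  0.2903] yaw 43.03 j7 0.635 -> shift [114.6 100.3  10.3] turn 0.6776 alt 3.8192 -2.464 w 40.0
[ 0.608  -0.0507  0.0745] [[1.1881 0.1406]
 [0.5747 0.0489]
 [0.0183 0.2607]
 [0.2732 0.3403]]
local 0.0019573994815756876 -0.0034936492742516667
top rear corners local 0.07717320968587724 0.11404389801685941
top rear corners local 0.07729201540636231 -0.11956949895099711
handle bar top ends, rear edge [0.6088 0.0061 0.224 ]
handle bar top ends, rear edge [ 0.6178 -0.1018  0.224 ]
```

Call:
jog_arm(plan=[20,17,0,0.1,46,45,39,0,0.22,46,70,61,0,0.34,46,95,84,0,0.46,46,112,98,0,0.58,46,117,102,0,0.678,46,117,102,0,0.678,46,117,102,10,0.678,46,117,102,10,0.678,46])

```text
time: 53.22
tool_pos: [0.6049, -0.0504, 0.2783]
orientation: [0.0, 0.999, 0.037, -0.001]
wrist_force: [-1.0, -0.5, -0.2]
width: 0.0463
```

```bash
python3 go.py .6067 -.049 .187 4.2;python3 - <<'E'
from h import *
s=pic("scene")
cv2.imwrite("pics/e15.png",cv2.resize(s["image"][130:265,155:310],None,fx=4.6,fy=4.6,interpolation=2)[:600,:,::-1])
E
```

```text
cur [ 0.6049 -0.0504  0.2783] yaw 4.29 j7 -0.142 -> shift [ 2.1 -1.2 91.3] turn 0.0016 alt 3.1432 -3.14 w 46.3
```

View pics/e15.png

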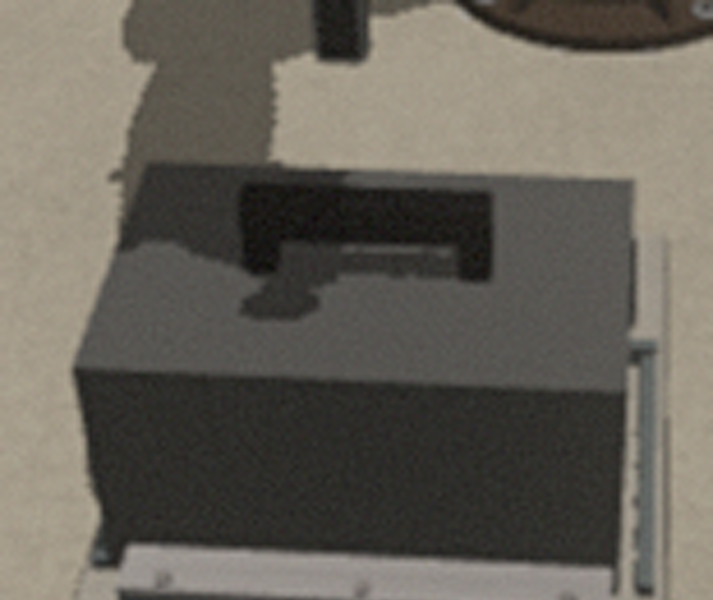

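Call:
jog_arm(plan=[2,-1,25,0,46,2,-1,50,0,46,2,-1,70,0,46,2,-1,84,0,46,2,-1,90,0,46,2,-1,90,0,46,2,-1,90,0,40,3,-1,90,0,34,4,-1,90,0,28,4,-1,90,0,26,4,-1,90,0,26])

```text
time: 54.18
tool_pos: [0.6107, -0.0488, 0.1908]
orientation: [0.0, 0.999, 0.035, 0.0]
wrist_force: [0.7, 1.1, 0.5]
width: 0.0263
```

```bash
python3 go.py .6067 -.049 .187 4.2;python3 - <<'E'
from h import *
s=pic("scene")
cv2.imwrite("pics/e16.png",cv2.resize(s["image"][130:265,155:310],None,fx=4.6,fy=4.6,interpolation=2)[:600,:,::-1])
E
```

```text
cur [ 0.6107 -0.0488  0.1908] yaw 4.04 j7 -0.191 -> shift [-4.  -0.1  3.8] turn -0.0028 alt 3.1388 -3.1444 w 26.3
```

View pics/e16.png

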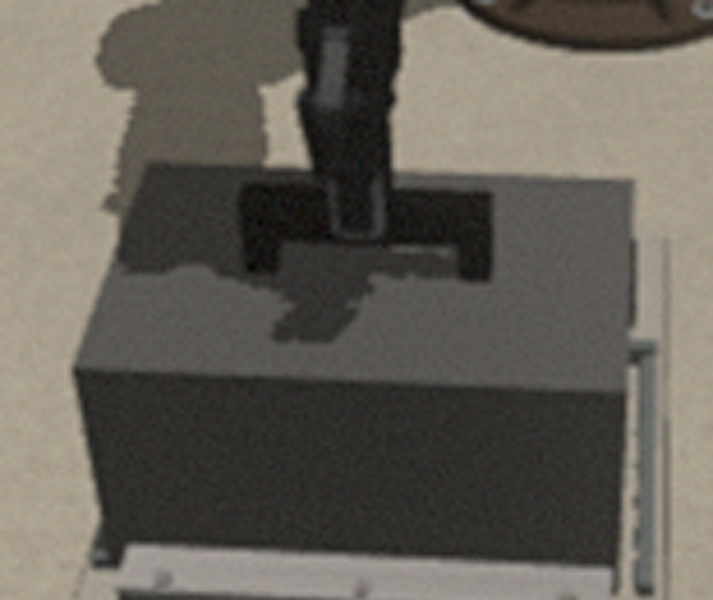

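Fingers straddle the bar (pad at (360,220)); the cover is unmoved. Push back slowly to raise the front.

Call:
jog_arm(plan=[1.5,0,0,0,26,3,0,0,0,26,4.5,0,0,0,26,6,0,0,0,26,7.5,0,0,0,26,9,0,0,0,26,10.5,0,0,0,26,12,0,0,0,26,12,0,0,0,26])

```text
time: 54.98
tool_pos: [0.6202, -0.0483, 0.1903]
orientation: [0.0, 0.999, 0.035, -0.002]
wrist_force: [-13.2, -1.4, 10.7]
width: 0.0255
```

Run:
```python
from h import *
s=pic("scene")
cv2.imwrite("pics/e17.png",cv2.resize(s["image"][130:265,155:310],None,fx=4.6,fy=4.6,interpolation=2)[:600,:,::-1])
```

```text
(no output)
```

View pics/e17.png

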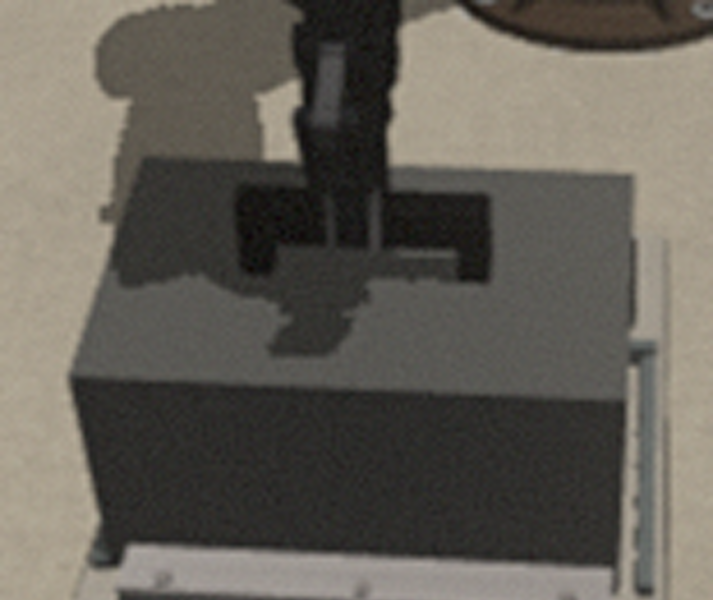

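Call:
jog_arm(plan=[0,0,-1.5,0,26,0.5,0,-3,0,26,1,0,-4.5,0,26,2,0,-5.5,0,26,3.5,0,-6.5,0,26,5,0,-7.5,0,26,6.5,0,-8.5,0,26,8,0,-9.5,0,26,8,0,-9.5,0,26])

```text
time: 55.78
tool_pos: [0.6307, -0.0474, 0.1999]
orientation: [-0.0, 0.999, 0.035, 0.0]
wrist_force: [-1.3, -0.2, -0.9]
width: 0.0256
```

Run:
```python
from h import *
s=pic("scene")
cv2.imwrite("pics/e18.png",cv2.resize(s["image"][130:265,155:310],None,fx=4.6,fy=4.6,interpolation=2)[:600,:,::-1])
```

```text
(no output)
```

View pics/e18.png

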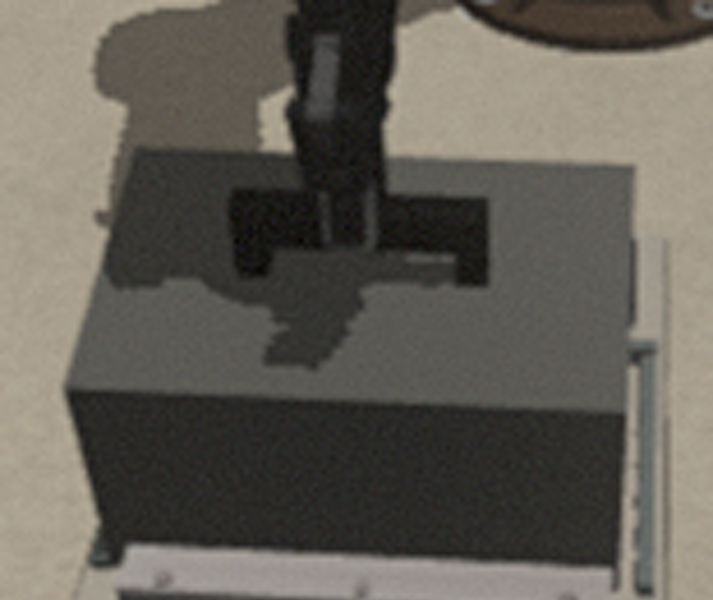

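Run:
```python
from tilt import *
s=pic("scene")
uv=[(67,387),(626,412),(135,150),(636,167)]
cfit(s,("rtl","rtr","ftl","ftr"),uv,4.6,(155,130))
tfit(s,[C[k] for k in ("rtl","rtr","ftl","ftr")],uv,4.6,(155,130))
```

```text
C yaw,tilt [0.0771 0.1063] lip in ledge mm [14.0624 -3.8364  2.4859] handle [ 0.6246 -0.0496  0.2218] err [0.77 0.03 0.49 0.11 0.32 0.04 0.12 0.02]
pose [ 0.6044 -0.0516  0.0773 -0.1133  0.0671] tilt(front up +) 0.11329866714408202 lip [ 0.6949 -0.0446  0.0593] in ledge x,y,z mm [ 9.9938 -4.2848 -0.7093] handle [ 0.6217 -0.0503  0.2191] err [0.35 0.15 0.22 0.04 0.53 0.05 0.36 0.06]
```

Tilt is 0.11 rad with the lip 10–14 mm under the ledge. Hold briefly, then swing down slowly.

Call:
jog_arm(plan=[0,0,0,0,26,0,0,0,0,26,-1,0,0.5,0,26,-2,0,1,0,26,-3,0,1.5,0,26,-4,0,2,0,26,-5,0,2.5,0,26,-6,0,3,0,26,-7,0,3.5,0,26,-8,0,4,0,26,-9,0,4.5,0,26,-10,0,5,0,26])

```text
time: 56.88
tool_pos: [0.6202, -0.0482, 0.1946]
orientation: [0.0, 0.999, 0.035, -0.0]
wrist_force: [-0.8, -0.1, -1.0]
width: 0.026
```

Call:
jog_arm(plan=[-1,0,0.5,0,26,-2,0,1,0,26,-3,0,1.5,0,26,-4,0,2,0,26,-5,0,2.5,0,26,-6,0,3,0,26,-7,0,3.5,0,26,-8,0,4,0,26,-9,0,4.5,0,26,-10,0,4.5,0,26,-11,0,4.5,0,26,-12,0,4.5,0,26])

```text
time: 57.88
tool_pos: [0.6086, -0.0489, 0.1904]
orientation: [-0.0, 0.999, 0.035, 0.0]
wrist_force: [-0.2, -0.1, -0.6]
width: 0.0262
```

Run:
```python
from h import *
s=pic("scene")
cv2.imwrite("pics/e19.png",cv2.resize(s["image"][130:265,155:310],None,fx=4.6,fy=4.6,interpolation=2)[:600,:,::-1])
```

```text
(no output)
```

View pics/e19.png

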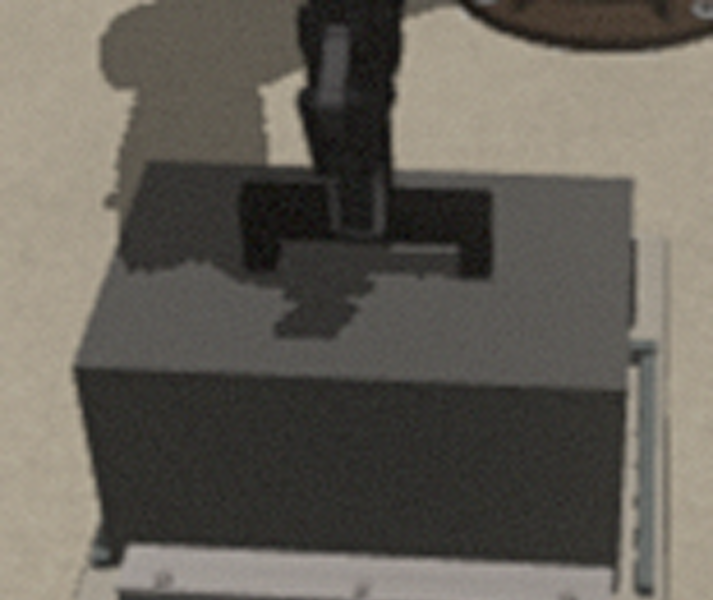

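Run:
```python
from tilt import *
s=pic("scene")
cv2.imwrite("pics/e20.png",cv2.resize(s["image"][170:290,155:310],None,fx=5,fy=5,interpolation=2)[:,:,::-1])
M=np.array([C[k] for k in ("rtl","rtr","ftl","ftr","rbl")]); uv=unz([(77,368),(626,391),(148,161),(633,179),(107,560)][:4],4.6,(155,130)); M=M[:4]
def T(p,P):
    R=(Ro.from_euler("z",p[2])*Ro.from_euler("y",p[3])*Ro.from_euler("x",p[4])).as_matrix(); return P@R.T+[p[0],p[1],.06]
f=lambda p:(proj(s,T(p,M))-uv).ravel()
r=least_squares(f,[.6,-.05,.075,0,0]); print(r.x,f(r.x).round(2))
```

```text
[ 0.6069 -0.0509  0.0777  0.0036 -0.0002] [-1.01 -0.1   0.7  -0.   -0.07 -0.03  0.39 -0.3 ]
```

View pics/e20.png

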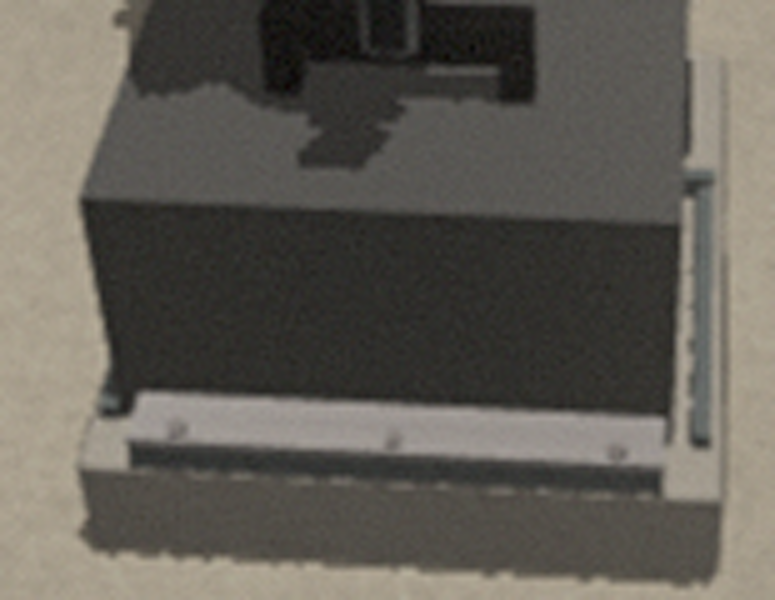

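Call:
jog_arm(plan=[0,0,-15,0,28,0,0,-45,0,28,0,0,-80,0,28,0,0,-90,0,10,0,0,-90,0,0,0,0,-90,0,0])

```text
time: 58.48
tool_pos: [0.6086, -0.049, 0.2806]
orientation: [0.0, 0.999, 0.035, 0.001]
wrist_force: [-0.5, -0.6, -0.7]
width: -0.0
```

```bash
python3 - <<'E'
from fit import *
s=pic("scene","sg");t=pic("top","tg")
a=unz((558,55),5,(165,170)); b=unz((190,473),4,(195,105))
print(tri([s,t],[a,b]), atz(s,a,.08),atz(t,b,.08))
cv2.imwrite("pics/f1.png",np.hstack([cv2.resize(s["image"][140:290,155:310],None,fx=2.5,fy=2.5,interpolation=2),cv2.resize(t["image"][105:255,195:335],None,fx=2.5,fy=2.5,interpolation=2)])[:,:,::-1])
E
python3 go.py .4325 .0155 .18 4.2
```

```text
[0.4353 0.0168 0.079 ] [0.437  0.0147 0.08  ] [0.435  0.0184 0.08  ]
cur [ 0.6077 -0.0492  0.2789] yaw 4.03 j7 -0.149 -> shift [-170.   -76.9   99.2] turn -0.003 alt 3.1386 -3.1446 w -0.0
```

View pics/f1.png

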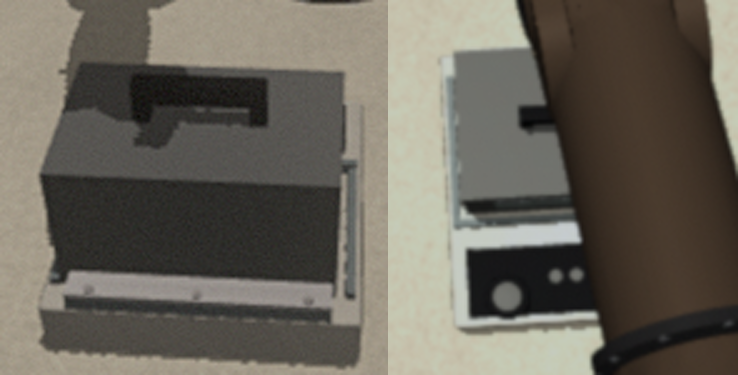

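Call:
jog_arm(plan=[-35,-16,0,0,0,-70,-32,0,0,0,-105,-48,0,0,0,-140,-64,0,0,0,-163,-75,0,0,0,-168,-78,10,0,0,-168,-78,40,0,0,-168,-78,75,0,0,-168,-78,110,0,0,-168,-78,140,0,0,-168,-78,150,0,0,-168,-78,150,0,0])

```text
time: 59.58
tool_pos: [0.4327, 0.0167, 0.1276]
orientation: [-0.0, 0.999, 0.035, -0.003]
wrist_force: [-0.0, 0.1, 0.1]
width: 0.0002
```

```bash
python3 - <<'E'
from h import *
s=pic("scene")
cv2.imwrite("pics/f2.png",cv2.resize(s["image"][80:230,150:310],None,fx=4,fy=4,interpolation=2)[:,:,::-1])
E
python3 go.py .435 .0165 .08 4.2
```

```text
cur [0.4343 0.017  0.1295] yaw 4.06 j7 -0.335 -> shift [ 0.8  0.6 49.5] turn -0.0025 alt 3.1391 -3.144 w -0.1
```

View pics/f2.png

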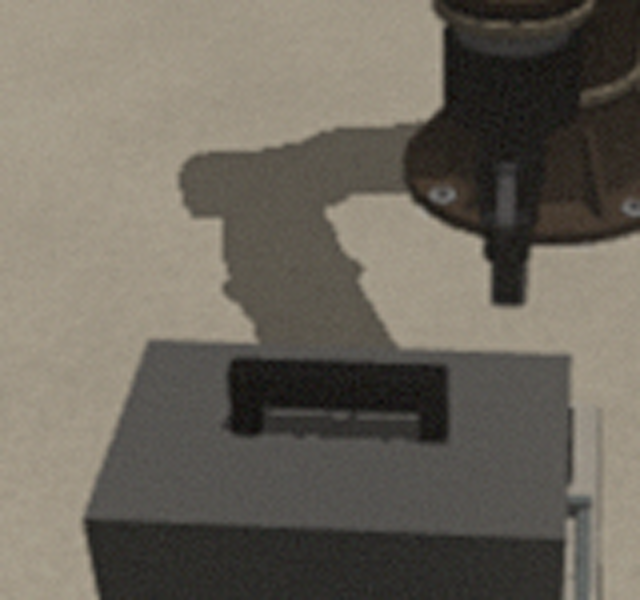

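Call:
jog_arm(plan=[0.5,0.5,15,0,0,0.5,0.5,30,0,0,0.5,0.5,40,0,0,0.5,0.5,46,0,0,0.5,0.5,48,0,0,0.5,0.5,48,0,0])

```text
time: 60.13
tool_pos: [0.4361, 0.0166, 0.0826]
orientation: [0.0, 0.999, 0.035, 0.0]
wrist_force: [-0.1, 0.9, -0.7]
width: 0.0001
```

Call:
jog_arm(plan=[0,0,1.5,0,0,0,0,3,0,0,0,0,4,0,0,0,0,4,0,0])

```text
time: 60.47
tool_pos: [0.4358, 0.0165, 0.0783]
orientation: [0.0, 0.999, 0.035, 0.0]
wrist_force: [0.9, 0.1, -0.6]
width: 0.0001
```

Call:
jog_arm(plan=[0,0,1.5,0,0,0,0,3,0,0,0,0,4.5,0,0,0,0,6,0,0,0,0,6,0,0])

```text
time: 60.88
tool_pos: [0.4356, 0.0165, 0.0718]
orientation: [0.0, 0.999, 0.035, -0.0]
wrist_force: [-0.3, 0.8, -0.2]
width: 0.0002
```

Call:
jog_arm(plan=[0,0,1.5,0,0,0,0,3,0,0,0,0,4.5,0,0,0,0,4.5,0,0])

```text
time: 61.22
tool_pos: [0.4356, 0.0165, 0.0674]
orientation: [0.0, 0.999, 0.035, -0.0]
wrist_force: [0.8, -0.5, -0.2]
width: 0.0003
```

Call:
jog_arm(plan=[0,0,1.5,0,0,0,0,3,0,0,0,0,4.5,0,0,0,0,4.5,0,0])

```text
time: 61.55
tool_pos: [0.4356, 0.0165, 0.0629]
orientation: [0.0, 0.999, 0.035, -0.0]
wrist_force: [1.3, -0.0, -0.4]
width: 0.0001
```

Call:
jog_arm(plan=[0,0,1.5,0,0,0,0,3,0,0,0,0,3,0,0])

```text
time: 61.8
tool_pos: [0.4356, 0.0165, 0.0599]
orientation: [0.0, 0.999, 0.035, -0.0]
wrist_force: [0.2, 0.0, -0.2]
width: -0.0
```

Call:
jog_arm(plan=[0,0,1,0,0,0,0,2,0,0,0,0,2,0,0])

```text
time: 62.05
tool_pos: [0.4357, 0.0165, 0.058]
orientation: [0.0, 0.999, 0.035, -0.0]
wrist_force: [0.4, 0.0, 0.2]
width: 0.0001
```

Run:
```python
from h import *
t=pic("top");s=pic("scene")
cv2.imwrite("pics/f3.png",np.hstack([cv2.resize(s["image"][100:230,190:310],None,fx=3,fy=3,interpolation=2),cv2.resize(t["image"][150:280,200:320],None,fx=3,fy=3,interpolation=2)])[:,:,::-1])
print(env.state()["wrist_force"],env.state()["tool_pos"])
```

```text
[ 0.5306  0.5368 -0.5799] [0.4358 0.0165 0.0582]
```

View pics/f3.png

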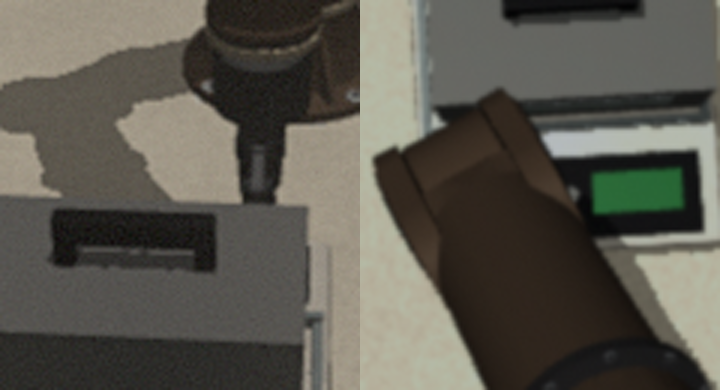

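Call:
jog_arm(plan=[0,0,1,0,0,0,0,2,0,0,0,0,2,0,0])

```text
time: 62.4
tool_pos: [0.4357, 0.0165, 0.056]
orientation: [0.0, 0.999, 0.035, -0.0]
wrist_force: [-1.1, 0.5, 1.2]
width: -0.0001
```

Call:
jog_arm(plan=[0,0,1,0,0,0,0,2,0,0,0,0,2,0,0])

```text
time: 62.65
tool_pos: [0.4358, 0.0165, 0.0541]
orientation: [0.0, 0.999, 0.035, 0.0]
wrist_force: [0.0, -0.6, 1.0]
width: -0.0
```

Call:
jog_arm(plan=[0,0,1,0,0,0,0,2,0,0,0,0,2,0,0])

```text
time: 62.9
tool_pos: [0.4358, 0.0165, 0.0521]
orientation: [0.0, 0.999, 0.035, 0.0]
wrist_force: [-0.4, -0.3, 3.7]
width: -0.0001
```

Contact: the button's spring shows. Press on until the force passes 5 N.

Call:
jog_arm(plan=[0,0,1,0,0,0,0,2,0,0,0,0,2,0,0])

```text
time: 63.15
tool_pos: [0.4359, 0.0165, 0.0501]
orientation: [0.0, 0.999, 0.035, 0.0]
wrist_force: [-0.5, 0.2, 4.2]
width: 0.0
```

Call:
jog_arm(plan=[0,0,1,0,0,0,0,2,0,0,0,0,2,0,0])

```text
time: 63.4
tool_pos: [0.4359, 0.0165, 0.0489]
orientation: [0.0, 0.999, 0.035, 0.0]
wrist_force: [-4.3, -1.6, 18.5]
width: 0.0001
```

Call:
jog_arm(plan=[0,0,-2,0,0,0,0,-10,0,0,0,0,-35,0,0,0,0,-75,0,0,0,0,-115,0,0,0,0,-155,0,0,0,0,-180,0,0,0,0,-180,0,0])

```text
time: 64.07
tool_pos: [0.4384, 0.0173, 0.2335]
orientation: [0.0, 0.999, 0.035, 0.004]
wrist_force: [0.4, -0.3, -0.1]
width: 0.0004
```

Run:
```python
from tilt import *
s=pic("scene","g1");t=pic("top","g2")
cv2.imwrite("pics/g3.png",np.hstack([cv2.resize(s["image"][140:290,155:310],None,fx=2.5,fy=2.5,interpolation=2),cv2.resize(t["image"][95:245,185:335],None,fx=2.5,fy=2.5,interpolation=2)])[:,:,::-1])
print(env.state()["tool_pos"],env.state()["wrist_force"])
for n in ("cover_lip","cover_handle","start_top"):
  for d in (s,t): print(n,[(w(d,r["position"]).round(4),round(r["score"],2)) for r in nets.place_of(d,n)[:1]])
```

```text
[0.4362 0.0164 0.2291] [ 0.0518  0.319  -0.2767]
cover_lip [(array([ 0.7009, -0.0446,  0.0655]), 0.59)]
cover_lip []
cover_handle [(array([ 0.6047, -0.0515,  0.2163]), 0.79)]
cover_handle [(array([0.5414, 0.2312, 0.0248]), 0.73)]
start_top [(array([ 0.6052, -0.0501,  0.0602]), 0.42)]
start_top []
```

View pics/g3.png

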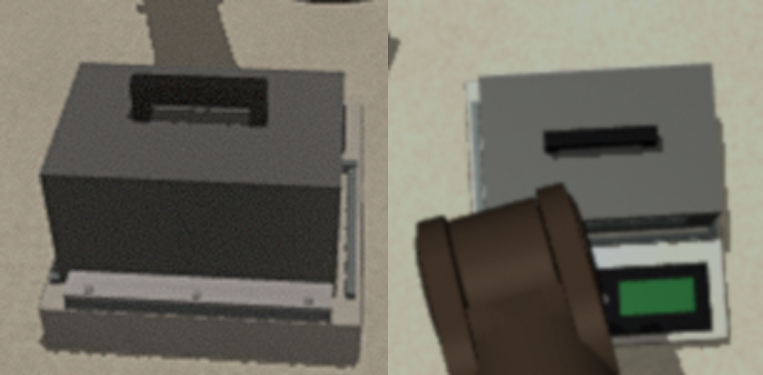

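View pics/g1.png

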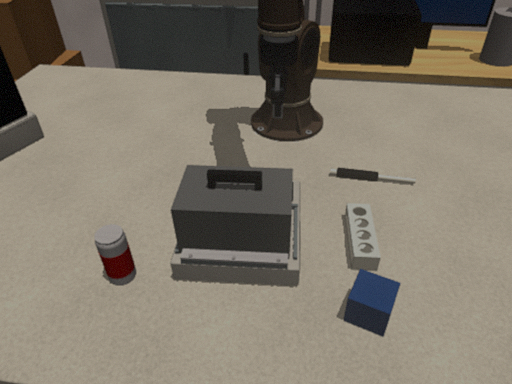

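The cover lies level under the ledge (handle at (235,177)), the other things are where they were, and the arm is clear. Handing in.

```bash
python3 -c "
from bench import env
print(env.close_job(), env.state()['time'])"
```

```text
the job is handed in; nothing more can be done
the job is handed in; nothing more can be done
```

The heater is set up and the job was handed in after about 64 s of robot time. It reports no verdict, so the checks below are my own measurements.

- **Block:** it sits flush on the plate with both pins through the ear holes. The pictures put it within about 2 mm of the plate's centre and 0.02 rad of its direction.
- **Vials:** all three from the rack went into three neighbouring wells, and the pictures show them at equal depth. The first grip caught a vial by its cap, so I regripped lower on the body before lifting.
- **Cover:**
  - **First attempt:** I set the tilted cover (0.08 rad) with its front rim on the stop bar and slid the lip 4–7 mm under the ledge.
  - **Slip:** after the arm drew back, the cover was lying level and about 5 mm to one side, so at some point it had dropped off the bar. I took this for the announced knock but cannot prove it.
  - **Second attempt:** I raised the front again to about 0.11 rad, with the lip 10–14 mm under the ledge. I then swung it down slowly with the finger holding it.
  - **Last fit:** tilt was under 0.005 rad, with the lip about 13 mm under the ledge and 3–4 mm to the right, against the side guide.
- **Start button:** I pressed it to its stop at 18 N and released it. I could not see it spring back, because the arm and cover hid it.
- **Bystanders:** the can, blue box and pipette look unmoved in the last picture.

**Disagreements:** the two cameras differ by about 2.7 mm in y. The last network reading of the lip height was 3 mm above the seated value, within its scatter. The readings for the button, and for the handle in the top view, were false hits that I ignored.

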